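# Lock the mill lid and hold the jog position

## Task

The mill has just been cleaned and its lid is back on. With the T-handled key, turn both slotted screws in the lid clockwise to their stops so that the lid is locked, and stand the key back in the hole of its stand. Only then turn the mill's rotary switch clockwise from off, past positions one and two, to the spring-return third position, and finish while still holding it there with the gripper; leave the other things on the table where they are.

Things in the scene. Friction and masses are not known exactly. Their poses are not given: they have to be found in the camera images.
- mill: Bench mill, white casting 260 (x) by 420 (y) mm, fixed. Origin: centre of its underside; z up; front faces its own -x. Own +y half: round aluminium lid, radius 108 mm, centre (0, 100), top at z = 127, capped feed neck of radius 37 mm in its middle up to z = 181 mm, the two screws either side at x = -78 and 78. Own -y half: motor housing, deck at z = 112, rotary switch at (-30, -120) mm.
- near_head: Head of the lid screw nearer the mill's front. Origin on its axis at the lid's top (mill frame -78, 100, 127 mm), z up; head top 6.5 mm above. Steel, 29 mm diameter, sunk in a guard ring (34 mm inside, 42 outside, 0.5 mm higher): fingers cannot turn it. Straight slot through the axis, 22 mm long, 6 wide, 4.5 deep, closed at its ends, along this frame's y; the frame turns with it.
- far_head: The same of the lid screw farther from the mill's front (mill frame 78, 100, 127 mm).
- screw_near (a joint): Angle of the near screw's head, rad, growing clockwise seen from above. 0: open, slot along the mill's y. 1.571: locked, hard stop, slot along the mill's x, in line with two black marks on the guard ring. Starts at 0 to 0.4. About 0.06 N m of friction; stays where left; does not rise or sink.
- screw_far (a joint): Angle of the far screw's head, the same way.
- key: T-handled key, about 0.16 kg. Origin: centre of the blade's lower edge; z up the shank, x along blade and handle bar (parallel). Blade 18 mm wide (x), 3 thick (y; 2 in the lowest 3 mm), 12 long; shank 10 mm diameter; flange 32 mm diameter at z = 42 to 47; black bar 86 (x) by 18 (y) mm, z = 100 to 120. Play of blade in slot about 0.17 rad each way. Same after half a turn about z.
- key_bar (a point): Centre of the key's handle bar, 110 mm above the blade's lower edge; to be gripped across its 18 mm width (key y), fingers pointing down.
- stand: Grey block 100 (x) by 80 (y) by 50 mm high, fixed to the table left or right of the mill. Origin: centre of its underside. One upright through hole of 23 mm diameter in the middle with a 3 mm chamfer. The key stands in it, its flange resting on the block's top, its origin then 8 mm above the table; any turn about z will do.
- stand_hole0 (a point): Centre of the mouth of the stand's hole, at the top of the block (50 mm above the table).
- switch (a joint): Angle of the rotary switch, rad, growing clockwise seen from above. Starts at 0 (off). Detents hold it at 0, 0.45 (position one) and 0.90 (two); about 0.05 N m to leave each. Beyond two a spring drives it back to two with up to about 0.18 N m; third position at 1.35, held only by hand; hard stop at 1.40.
- switch_bar: Black grip bar of the switch, 50 (its x) by 14 (its y) by 30 mm high, on a round skirt of 54 mm diameter. Origin on the switch's axis at the foot of the bar, 120.5 mm above the table; z up. It turns with the switch: at off its x is the mill's +x. A white line on top marks the pointing end (+x).
- switch_grip (a point): Centre of the grip bar, on the switch's axis, 15 mm above the foot of the bar; to be gripped across its 14 mm width (its y), fingers pointing down.
- tub: Bystander: open white plastic tub 100 by 170 by 55 mm in front of the mill, under its discharge chute.
- canister: Bystander: closed clear jar, 84 mm diameter, 120 mm high, on the side of the mill away from the stand.
- brush: Bystander: hand brush 200 mm long lying on the table on the right, nearer the robot than the mill.
- spare_disc: Bystander: steel ring, 90 mm diameter, 12 mm high, lying to the left of the mill.
- scoop: Bystander: 200 mm spoon lying to the right of the mill.
- bowl: Bystander: white bowl, 100 mm diameter, 45 mm high, behind the mill on the left.
- spice_jar: Bystander: small jar, 50 mm diameter, 85 mm high, behind the mill.
Not all that is in view belongs to the job. There is more than one size of the key; the one meant has the size given above.

How it is judged (in metres and radians):
On the way, in this order (a step that is already met when the one before it is completed fails the run):
1. both lid screws are locked (value of joint each of screw_near, screw_far above 1.4 rad), for 0.1 s.
2. the key stands in its stand again, let go (horizontal distance between key and stand_hole0 below 0.01 m and z of key in the frame of stand below 0.014 m and angle between key's own z axis and vertical below 0.12 rad and contact force between key and the fingers below 0.1 N and linear speed of key below 0.05 m/s), for 0.2 s.
At the end, for the whole second after the job is handed in: Fingers press on the switch's bar (over 0.5 N) and hold it above 1.22 rad (third position 1.35); both screws at 1.4 rad or more; the key, untouched, hangs in the stand's hole: within 10 mm of its axis, origin under 14 mm above the table, tilt under 0.12 rad (all of step 1 and value of joint switch above 1.22 rad and contact force between the fingers and switch_bar above 0.5 N and horizontal distance between key and stand_hole0 below 0.01 m and z of key in the frame of stand below 0.014 m and angle between key's own z axis and vertical below 0.12 rad and contact force between key and the arm below 0.1 N and contact force between key and the fingers below 0.1 N); the arm keeps its last pose, push and grip.
It fails at once if a screw head is worked with the fingers instead of the key (contact force between the fingers and near_head above 2 N or contact force between the fingers and far_head above 2 N).
It fails at once if the switch is turned on while a lid screw is not locked (value of joint switch above 0.3 rad and value of joint any of screw_near, screw_far below 1.35 rad).
It fails at once if the switch is turned on while the key is out of its stand (value of joint switch above 0.3 rad and z of key in the frame of stand above 0.03 m).
It fails at once if a bystander is pushed away or knocked over (distance of any of tub, canister, brush, spare_disc, scoop, bowl, spice_jar from where it was at the start of the episode above 0.03 m or angle between any of canister, spice_jar's own z axis and vertical above 0.5 rad).
It also fails if it takes over 72 s, if anything falls off the work surface, if the arm or the gripper's body presses on something with over 40 N, if the wrist force passes 120 N, or if a joint passes its speed limit or range.

## Robot

A 6-joint arm with a two-finger parallel gripper is mounted at the origin on the work surface. World frame = base frame: x ahead of the robot, y to its left, z up, the work surface at z = 0. Lengths are in mm, angles in rad, forces in N, time in s.
With the tool pointing down it reaches from about 300 to 875 mm from the base axis. Payload 4.2 kg.
Tool frame: the origin (TCP) lies midway between the tips of the shut fingers; the grasp point (between the pads) lies 19 mm behind it; z points along the fingers, y is the direction in which the jaws open and shut (so a half turn about z gives the same grasp; the last joint's range is limited). The gripper opens to 85 mm and grips with 20 to 120 N. Pads are 22 mm wide; open, the fingers measure 114 mm over their backs; the gripper's body (76 mm by 85 mm) begins 54 mm behind the grasp point. The pads swing forward as they close: fully open they stand 13 mm farther back than shut.
Start: joints at [-1.257, 0.32, 1.565, -0, 1.257, -0.02], TCP at [188.395, -543.279, 199.738] pointing down, gripper open.
Joint ranges: [-3.11, 3.11], [-0.84, 2.01], [0.21, 2.61], [-1.34, 4.49], [0.05, 2.63], [-2.56, 2.56]. Speed limits (rad/s): [2.57, 2.57, 3.14, 3.14, 3.14, 3.14].

## Interface

Orientations are given as a unit quaternion [x, y, z, w].
In Python, from workcell import robot gives the robot as it stands. The module is installed in compiled form; this text tells all that it offers.
- The arm moves only by the tool jog_arm, never from a script. Its argument "targets" is a list of rows, each a list of 3 entries, a list of its own where there are three numbers: the shift along the world's x, y, z in mm, then the turn, a rotation vector about the world's x, y, z in rad, then the finger opening in mm, from 0 to 85.4. A call has 1 to 8 rows; each row shifts and turns the commanded pose from where the row before left it; what a row does not reach is not made up. A row lasts 1/8 s, in which the tool goes at most 62.5 mm and 10.7 degrees, less where a joint would pass 70% of its speed; a pose out of reach is approached as far as the arm can. A call is refused whole if a number of a shift passes 62.5 or a number of a turn 0.188, either way. A call with a gripper value outside its range is refused whole. The fingers move at their own pace and stop on an object; the grip force is fixed at half the most. Time passes only in rows, so rows that do not move let the fingers close. It gives the time, the measured TCP pose, the force and the opening at its end, in the units of the state.
- robot.sense(): the state, without advancing time (a new reading comes with each control period).
- robot.grab_frame(name): name is "side" or "top"; returns the picture (384x512x3 uint8, red, green, blue); there is no depth.
- robot.camera_model(name): a dict with "camera_matrix" (3x3 intrinsics, pixels), "cam_to_world" (4x4, takes a point from camera to world coordinates). Camera axes: x right, y up, looking along -z (the intrinsics and any distortion apply to the point x, -y, -z); pixel columns grow to the right and rows downward; lengths in mm; the calibration is good to about 2 mm. A picture is of the moment at which its call begins. camera_model takes no time and is no camera call.
- robot.finish_job(): hands the job in, once; it reports no verdict.
The state is a dict: "clock": time; "joint_positions": joint angles; "joint_velocities": joint speeds; "tau": joint torques, N m; "tool_pos": TCP position; "ee_rot": TCP orientation; "ft_force": force on the tool from outside, world axes, zero at the start; "moment": the same for the moment, N m; "grip_width": opening from 0.0 (shut) to 1.0 (fully open).
Only numpy, scipy, OpenCV 4.12 (cv2) and the standard library are available. Lean on these libraries where they do the work, as an engineer would, in place of code of your own. Each camera call takes 0.05 s, during which the arm holds its last target.

## Working session

There is one attempt and no reset: what is moved stays moved. The work goes in short steps, Python scripts to look and compute and a tool call to move; the robot and the scene stay as the last step left them, time stands still between calls to the robot, and variables do not carry over. Pictures are saved under pics/ and viewed, and the job is handed in when it is done.

Besides the shell and the picture viewer there is one more tool, called after "Request:" in YAML: its name, and indented under it one key for each argument. jog_arm: Moves the arm, as the interface text tells. Its arguments: {"type":"object","properties":{"targets":{"type":"array"}},"required":["targets"]}

```bash
mkdir -p pics
cat > h.py <<'E'
import numpy as np, cv2
from workcell import robot
def cam(n):
    m=robot.camera_model(n); return np.array(m["camera_matrix"]),np.array(m["cam_to_world"]),m
def ray(n,u,v):
    K,T,m=cam(n)
    d=np.linalg.inv(K)@np.array([u,v,1.]); d=np.array([d[0],-d[1],-d[2]])
    d=T[:3,:3]@d; return T[:3,3],d/np.linalg.norm(d)
def onz(n,u,v,z):
    o,d=ray(n,u,v); return o+d*(z-o[2])/d[2]
def proj(n,p):
    K,T,m=cam(n); q=T[:3,:3].T@(np.array(p,float)-T[:3,3]); q=np.array([q[0],-q[1],-q[2]]); q=K@q; return q[:2]/q[2]
def tri(a,ua,b,ub):
    o1,d1=ray(a,*ua);o2,d2=ray(b,*ub)
    A=np.stack([d1,-d2],1); s=np.linalg.lstsq(A,o2-o1,rcond=None)[0]
    p,q=o1+d1*s[0],o2+d2*s[1]; return (p+q)/2,np.linalg.norm(p-q)
def save(n,name,crop=None,s=1):
    im=robot.grab_frame(n); np.save(f"pics/{name}.npy",im)
    crp(name,name,crop,s)
def crp(src,name,crop=None,s=1):
    im=np.load(f"pics/{src}.npy")
    if crop: im=im[crop[1]:crop[3],crop[0]:crop[2]]
    im=cv2.resize(im,None,fx=s,fy=s,interpolation=cv2.INTER_CUBIC)
    cv2.imwrite(f"pics/{name}.png",im[:,:,::-1])
def st():
    s=robot.sense(); print(round(s["clock"],3),np.round(s["tool_pos"],1),np.round(s["ee_rot"],4),np.round(s["ft_force"],1),np.round(s["moment"],2),round(s["grip_width"],3),np.round(s["joint_positions"],2))
E
python3 - <<'E'
from h import *
st()
for n in("side","top"):
    K,T,m=cam(n); print(n,m.keys(),K.round(1).tolist(),T.round(3).tolist()); save(n,n+"0",None,1.5)
st()
E
```

```text
0.0 [ 188.2 -542.7  198.9] [ 9.861e-01  1.661e-01 -1.000e-04 -9.000e-04] [0.2 0.4 0. ] [ 0.01 -0.03 -0.05] 0.998 [-1.26  0.32  1.57  0.    1.26 -0.02]
side dict_keys(['camera_matrix', 'cam_to_world']) [[416.8, 0.0, 257.4], [0.0, 416.8, 192.2], [0.0, 0.0, 1.0]] [[-0.984, 0.105, -0.147, 329.956], [-0.18, -0.615, 0.768, 1198.611], [-0.01, 0.782, 0.624, 1046.695], [0.0, 0.0, 0.0, 1.0]]
top dict_keys(['camera_matrix', 'cam_to_world']) [[482.9, 0.0, 257.5], [0.0, 482.9, 179.6], [0.0, 0.0, 1.0]] [[-0.001, 0.996, -0.094, 401.524], [-1.0, -0.002, -0.01, 51.567], [-0.01, 0.094, 0.995, 1613.219], [0.0, 0.0, 0.0, 1.0]]
0.1 [ 188.2 -542.8  199. ] [ 9.861e-01  1.661e-01 -1.000e-04 -8.000e-04] [ 0.1 -0.6  0.8] [ 0.03  0.03 -0.03] 1.0 [-1.26  0.32  1.57  0.    1.26 -0.02]
```

View pics/side0.png

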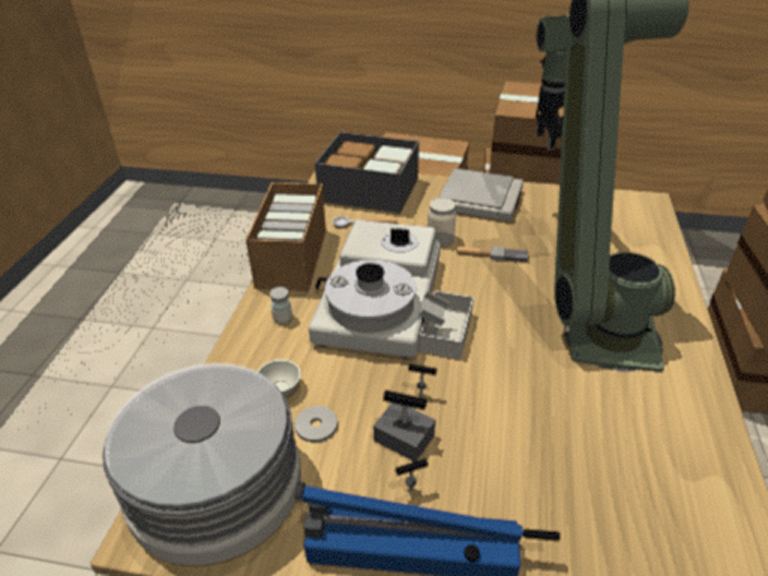

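View pics/top0.png

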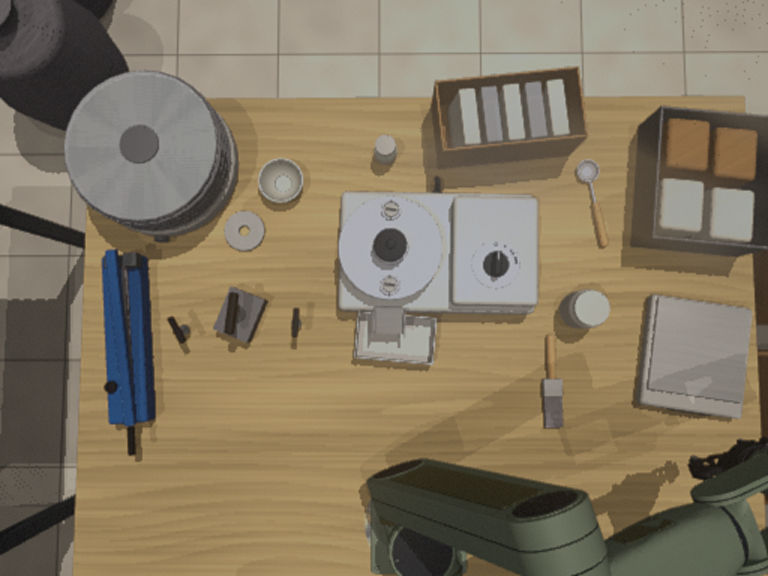

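Run:
```python
from h import *
crp("top0","t_key",(90,170,230,250),5)
crp("side0","s_key",(230,230,310,335),6)
crp("top0","t_mill",(220,120,370,250),5)
crp("side0","s_mill",(200,140,320,240),6)
```

```text
(no output)
```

View pics/t_key.png

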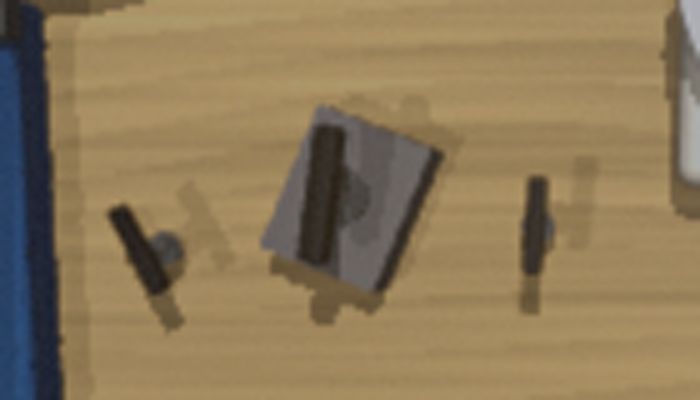

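View pics/s_key.png

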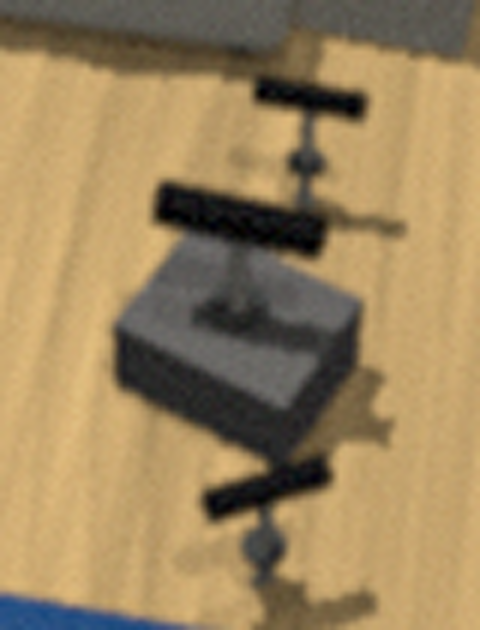

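View pics/t_mill.png

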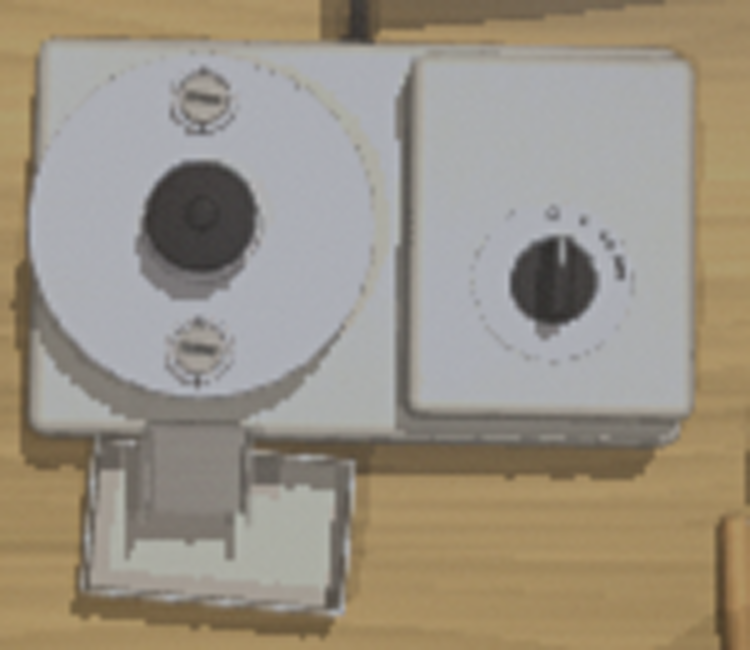

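View pics/s_mill.png

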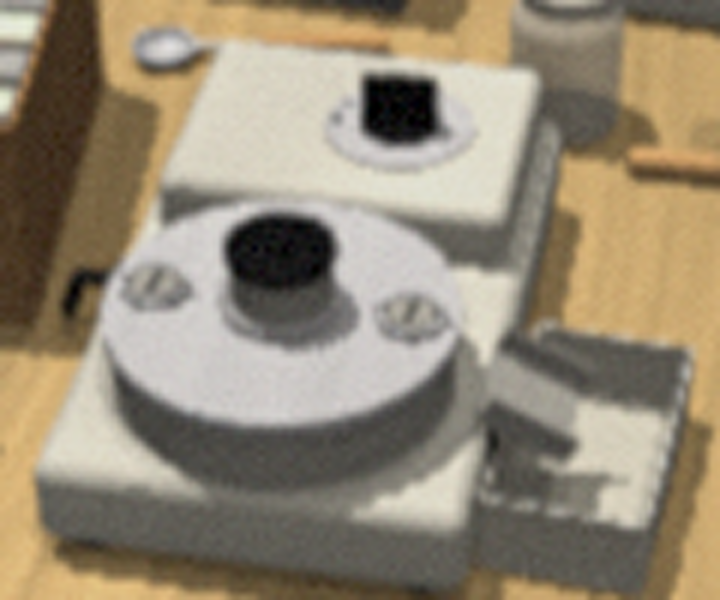

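```bash
cat > m.py <<'E'
from h import *
t=np.load("pics/top0.npy").astype(int); s=np.load("pics/side0.npy").astype(int)
def blobs(im,mask,box,mn=20):
    x0,y0,x1,y1=box; m=np.zeros(mask.shape,np.uint8); m[y0:y1,x0:x1]=mask[y0:y1,x0:x1]
    n,l,stt,c=cv2.connectedComponentsWithStats(m)
    out=[]
    for i in range(1,n):
        if stt[i,4]>=mn:
            cnt=np.argwhere(l==i)[:,::-1].astype(np.float32)
            r=cv2.minAreaRect(cnt)
            cov=np.cov((cnt-cnt.mean(0)).T); w,V=np.linalg.eigh(cov)
            out.append((c[i],stt[i,4],r,V[:,1]))
            print(c[i].round(1),stt[i],"rect",np.round(r[0],1),np.round(r[1],1),round(r[2],1),"axis",V[:,1].round(2), "len",np.sqrt(12*w).round(1))
    return out
lt=t.max(2); ls=s.max(2)
E
python3 - <<'E'
from m import *
for th in(70,80):
    print("top",th); blobs(t,lt<th,(105,185,220,240)); 
    print("mill");blobs(t,lt<th,(230,135,355,200))
for th in(40,55):
    print("side",th); blobs(s,ls<th,(235,235,300,330)); print("mill");blobs(s,ls<th,(210,140,300,220))
E
```

```text
top 70
[154.4 208.7] [150 195  10  28 208] rect [154.9 208.6] [ 8.5 27.6] 7.6 axis [-0.11  0.99] len [ 7.7 26.5]
[171.1 214. ] [165 200  13  28  55] rect [171.2 213.8] [ 2.  29.2] 22.9 axis [-0.38  0.92] len [ 1.9 30.7]
[196.6 214.8] [195 206   4  19  62] rect [196.5 215. ] [18.  3.] 90.0 axis [-0.07  1.  ] len [ 3.4 17.7]
[118.4 219.9] [112 212  14  17  93] rect [119.5 218.5] [18.3  8.5] 63.4 axis [0.55 0.84] len [ 6.9 17.4]
mill
[259.4 163.4] [249 153  21  21 334] rect [259. 163.] [20. 20.] 90.0 axis [-0.82  0.58] len [18.2 18.2]
[330.2 176.5] [323 168  15  17 169] rect [330.3 176.2] [14.6 15. ] 53.1 axis [-0.95  0.31] len [13.3 13.4]
top 80
[155.2 209.5] [149 195  15  30 260] rect [156.7 209.5] [12.6 29. ] 7.6 axis [-0.09  1.  ] len [10.6 26.5]
[171.2 213.6] [165 200  13  28  70] rect [171.2 213.6] [ 2.3 29.5] 22.4 axis [-0.38  0.92] len [ 2.3 30.1]
[196.6 215.1] [195 206   5  19  68] rect [197. 215.] [18.  4.] 90.0 axis [-0.06  1.  ] len [ 3.7 17.9]
[118.9 219.9] [112 211  14  18 111] rect [119.6 218.5] [18.9  9.8] 59.0 axis [0.56 0.83] len [ 8.1 16.9]
mill
[259.5 163. ] [249 153
[... 785 characters left out ...]
.5] [11. 16.] 90.0 axis [-1.    0.02] len [10.1 15.1]
side 55
[280.5 245.7] [273 243  17   6  60] rect [280.9 246. ] [16.7  3.9] 14.0 axis [-0.98 -0.2 ] len [ 3.6 17.1]
[269.7 266.3] [256 261  28  11 174] rect [269.5 266.5] [27.5  7.1] 10.3 axis [-0.98 -0.19] len [ 6.4 27.2]
[271.5 283.6] [263 280  20   8  65] rect [272.7 283.4] [19.6  4.8] 10.3 axis [-0.97 -0.26] len [ 4.2 19.2]
[270.  298.8] [250 284  39  32 405] rect [269.6 299.9] [29.9 38.4] 87.0 axis [-0.94 -0.35] len [24.7 37.3]
mill
[265.9 157.6] [261 153  11  11 104] rect [266. 158.] [10. 10.] 90.0 axis [-0.93 -0.36] len [ 9.4 10.8]
[246.2 181.9] [238 176  17  13 174] rect [246. 182.] [12. 16.] 90.0 axis [-1.    0.02] len [11.  15.2]
```

Run:
```python
from h import *
crp("top0","t_s1",(250,130,274,152),24)
crp("top0","t_s2",(248,178,272,202),24)
crp("side0","s_s1",(215,180,240,196),24)
crp("side0","s_s2",(257,185,282,202),24)
a=[cv2.imread(f"pics/{n}.png") for n in("t_s1","t_s2","s_s1","s_s2")]
a=[cv2.resize(cv2.copyMakeBorder(x,0,600-x.shape[0] if x.shape[0]<600 else 0,0,600-x.shape[1] if x.shape[1]<600 else 0,0),(400,400)) if 0 else cv2.copyMakeBorder(x,0,max(0,576-x.shape[0]),0,max(0,600-x.shape[1]),0)[:576,:600] for x in a]
g=np.vstack([np.hstack(a[:2]),np.hstack(a[2:])]); cv2.imwrite("pics/scr.png",cv2.resize(g,(624,599)))
```

```text
(no output)
```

View pics/scr.png

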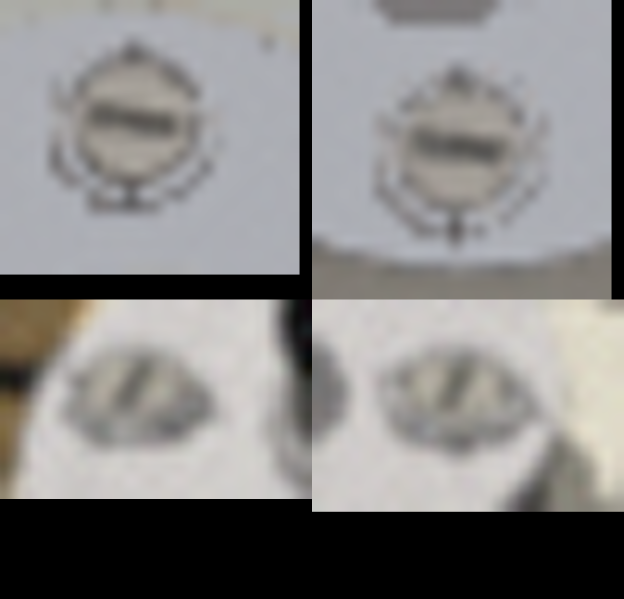

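```bash
cat > mm.py <<'E'
from m import *
def beige(im,d): return ((im[:,:,0]-im[:,:,2])>d)
def disc(im,box,d):
    x0,y0,x1,y1=box; m=np.zeros(im.shape[:2],np.uint8); m[y0:y1,x0:x1]=beige(im,d)[y0:y1,x0:x1]
    n,l,stt,c=cv2.connectedComponentsWithStats(m); i=1+np.argmax(stt[1:,4])
    cn=np.argwhere(l==i)[:,::-1].astype(np.int32)
    h=cv2.convexHull(cn.reshape(-1,1,2)); M=np.zeros_like(m); cv2.fillConvexPoly(M,h,1)
    p=np.argwhere(M)[:,::-1]; return p.mean(0),len(p),p.max(0)-p.min(0)+1,M
E
python3 - <<'E'
from mm import *
print(t[140,255:268].tolist()); print(s[187,220:232].tolist())
for d in(3,6,9):
  for b in((252,130,270,150),(249,180,270,200)):
    c,n,sz,M=disc(t,b,d); print("top",d,c.round(2),n,sz)
    v=np.argwhere(M)[:,::-1]; w=np.clip(150-t.sum(2)[v[:,1],v[:,0]]/3,0,None)
    q=(v*w[:,None]).sum(0)/w.sum(); C=np.cov(v.T,aweights=w+1e-9); e,V=np.linalg.eigh(C); print("   slot",q.round(2),V[:,1].round(3),np.sqrt(12*e).round(1))
  for b in((219,181,233,193),(261,186,277,198)):
    c,n,sz,M=disc(s,b,d); print("side",d,c.round(2),n,sz)
E
```

```text
[[165, 162, 162], [145, 141, 136], [142, 136, 129], [138, 133, 127], [140, 135, 128], [125, 122, 117], [110, 107, 104], [107, 105, 100], [105, 101, 97], [137, 133, 127], [127, 123, 122], [166, 165, 167], [168, 168, 172]]
[[178, 175, 176], [145, 144, 139], [164, 160, 151], [172, 164, 154], [133, 129, 120], [110, 107, 102], [142, 141, 132], [171, 166, 154], [162, 162, 151], [139, 133, 128], [133, 129, 125], [147, 145, 143]]
top 3 [260.37 139.23] 84 [11 10]
   slot [260.45 139.41] [-0.991  0.137] [8.1 9.1]
top 3 [259.17 189.5 ] 82 [11 10]
   slot [259.03 189.58] [-0.99  -0.138] [6.6 8. ]
side 3 [225.5 186.5] 168 [14 12]
side 3 [268.5 191.5] 192 [16 12]
top 6 [260.24 139.37] 70 [ 9 10]
   slot [260.15 139.65] [-0.959 -0.283] [7.  7.9]
top 6 [259.25 189.3 ] 67 [9 9]
   slot [259.17 189.26] [-0.989 -0.148] [4.8 8. ]
side 6 [226.51 185.2 ] 76 [12  9]
side 6 [268.89 191.51] 55 [11  7]
top 9 [260.4  139.11] 62 [8 9]
   slot [260.14 139.11] [-0.996  0.087] [5.4 7.5]
top 9 [259.2  191.85] 20 [8 3]
   slot [258.55 191.89] [-0.975  0.223] [ 2.  11.6]
side 9 [225.27 186.5 ] 30 [8 4]
side 9 [268.06 191.81] 32 [7 5]
```

```bash
cat > fit.py <<'E'
from mm import *
from scipy.optimize import least_squares
kt,ks=(154.6,208.8),(269.6,266.3)
F=dict(far=((78,100,133.5),(260.3,139.2),(225.5,186.1)),near=((-78,100,133.5),(259.3,189.3),(268.6,191.1)),
 cap=((0,100,176),(259.4,163.2),None), sw=((-30,-120,135.5),(330.2,176.4),(266,157.7)))
if __name__=="__main__":
    p,e=tri("top",kt,"side",ks); print("bar",p.round(1),e.round(1), onz("top",*kt,118).round(1),onz("side",*ks,118).round(1))
    for k,(m,a,b) in F.items():
        print(k,onz("top",*a,m[2]).round(1), (onz("side",*b,m[2]).round(1),[q.round(1) for q in tri("top",a,"side",b)]) if b else "")
    def w(x,m): c,s_=np.cos(x[2]),np.sin(x[2]); return np.array([x[0]+c*m[0]-s_*m[1],x[1]+s_*m[0]+c*m[1],m[2]])
    def res(x,cams):
        r=[]
        for k,(m,a,b) in F.items():
            if "top" in cams: r+=list(proj("top",w(x,m))-a)
            if b and "side" in cams: r+=list(proj("side",w(x,m))-b)
        return np.array(r)
    for cams in(("top",),("side",),("top","side")):
        r=least_squares(res,[570,0,0.],args=(cams,)); print(cams,r.x.round(3),res(r.x,cams).round(2))
        for k in F: print("  ",k,w(r.x,F[k][0]).round(1))
    # directions
    for n,c,h in(("bar",(154.4,208.7),118),):
        for ax in((-0.11,.99),):
            a=onz("top",c[0]-13*ax[0],c[1]-13*ax[1],h);b=onz("top",c[0]+13*ax[0],c[1]+13*ax[1],h); d=b-a; print("bar yaw top",np.degrees(np.arctan2(d[1],d[0])),np.linalg.norm(d))
    a=onz("side",269.6+13*.98,266.3+13*.2,118);b=onz("side",269.6-13*.98,266.3-13*.2,118);d=b-a; print("bar yaw side",np.degrees(np.arctan2(d[1],d[0])),np.linalg.norm(d))
    for n,a,b in(("far",(90,113),(178,129)),("near",(415,140),(505,152))):
        d=onz("top",*(200+np.array(b)/12.48),133)-onz("top",*(200+np.array(a)/12.48),133); print(n,"slot cw angle from y",np.arctan2(-d[0],-d[1]))
E
python3 fit.py
```

```text
bar [452.7 386.1 112.8] 1.4 [453.2 385.  118. ] [451.3 390.5 118. ]
far [668.   57.  133.5] (array([664.4,  58.9, 133.5]), [array([666.7,  56.8, 131.9]), np.float64(3.2)])
near [512.1  60.3 133.5] (array([507.6,  61.5, 133.5]), [array([510. ,  60.1, 132.4]), np.float64(4.4)])
cap [587.4  59.7 176. ] 
sw [ 551.3 -157.5  135.5] (array([ 550.7, -141.8,  135.5]), [array([ 553.1, -159.2,  123.7]), np.float64(1.1)])
('top',) [ 5.85701e+02 -4.03580e+01 -3.30000e-02] [ 0.01  0.32 -0.61  0.34  0.02 -0.52  0.57 -0.13]
   far [667.   57.  133.5]
   near [511.1  62.2 133.5]
   cap [589.   59.6 176. ]
   sw [ 551.7 -159.3  135.5]
('side',) [ 5.83827e+02 -3.54690e+01 -1.80000e-02] [-0.07  0.73 -0.22  0.77  0.32 -1.86]
   far [663.6  63.1 133.5]
   near [507.6  65.9 133.5]
   cap [585.6  64.5 176. ]
   sw [ 551.7 -154.9  135.5]
('top', 'side') [ 5.85245e+02 -3.96280e+01 -2.90000e-02] [-0.34  0.6  -0.4  -0.19 -0.74  0.63 -0.78  0.12 -0.22 -0.23  0.38 -0.15
  0.44 -2.4 ]
   far [666.1  58.1 133.5]
   near [510.2  62.6 133.5]
   cap [588.1  60.3 176. ]
   sw [ 551.8 -158.7  135.5]
bar yaw top 174.73097608507229 80.01397325009557
bar yaw side -5.163994488211863 76.75654279615127
far slot cw angle from y 0.18038098642559736
near slot cw angle from y 0.133390909388668
```

Request:
jog_arm:
  targets:
    - [[16.5,58,10],[0,0,-0.027],85]
    - [[16.5,58,10],[0,0,-0.027],85]
    - [[16.5,58,10],[0,0,-0.027],85]
    - [[16.5,58,10],[0,0,-0.027],85]
    - [[16.5,58,10],[0,0,-0.027],85]
    - [[16.5,58,0],[0,0,-0.027],85]
    - [[16.5,58,0],[0,0,-0.027],85]
    - [[16.5,58,0],[0,0,-0.027],85]

```text
clock: 1.1
tool_pos: [320.4, -77.4, 249.8]
ee_rot: [0.998, 0.058, 0.0, 0.0]
ft_force: [1.3, -1.0, 0.4]
grip_width: 0.994
```

Request:
jog_arm:
  targets:
    - [[16.5,58,0],[0,0,-0.027],85]
    - [[16.5,58,0],[0,0,-0.027],85]
    - [[16.5,58,0],[0,0,-0.027],85]
    - [[16.5,58,0],[0,0,-0.027],85]
    - [[16.5,58,0],[0,0,-0.027],85]
    - [[16.5,58,0],[0,0,-0.027],85]
    - [[16.5,58,0],[0,0,-0.026],85]
    - [[16.5,58,0],[0,0,-0.026],85]

```text
clock: 2.1
tool_pos: [452.5, 386.6, 249.2]
ee_rot: [0.999, -0.048, -0.0, 0.0]
ft_force: [0.6, -0.1, -0.6]
grip_width: 0.997
```

```bash
cat >> h.py <<'E'
def yaw():
    from scipy.spatial.transform import Rotation as R
    M=R.from_quat(robot.sense()["ee_rot"]).as_matrix(); print("toolx yaw deg",np.degrees(np.arctan2(M[1,0],M[0,0])).round(2),"z",M[:,2].round(4))
E
python3 - <<'E'
from h import *
st();yaw()
E
```

```text
2.1 [452.5 386.6 249.2] [ 9.988e-01 -4.830e-02 -2.000e-04  4.000e-04] [ 0.6 -0.1 -0.6] [-0.   -0.01 -0.01] 0.997 [ 0.69  0.33  1.43 -0.    1.39  2.36]
toolx yaw deg -5.54 z [-4.e-04 -8.e-04 -1.e+00]
```

Request:
jog_arm:
  targets:
    - [[0,0,-40],[0,0,0],85]
    - [[0,0,-40],[0,0,0],85]
    - [[0,0,-40],[0,0,0],60]
    - [[0,0,-30],[0,0,0],40]
    - [[0,0,0],[0,0,0],30]

```text
clock: 2.72
tool_pos: [450.7, 383.3, 97.0]
ee_rot: [0.999, -0.048, -0.002, 0.002]
ft_force: [-0.5, -1.1, 0.1]
grip_width: 0.375
```

Run:
```python
from h import *
save("top","t1",(120,180,200,240),8); save("side","s1",(230,200,310,300),6);st()
```

```text
2.825 [452.8 385.  100.4] [ 9.988e-01 -4.810e-02  3.000e-04 -2.000e-04] [ 0.1  0.7 -0.1] [ 0.01  0.02 -0.03] 0.354 [ 0.69  0.43  1.66 -0.    1.05  2.35]
```

View pics/t1.png

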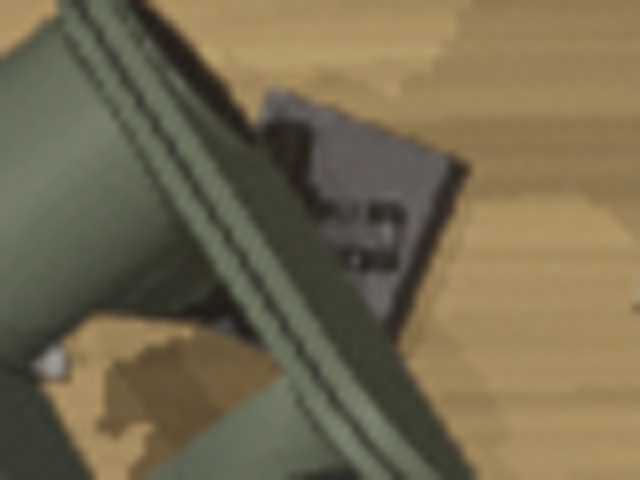

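View pics/s1.png

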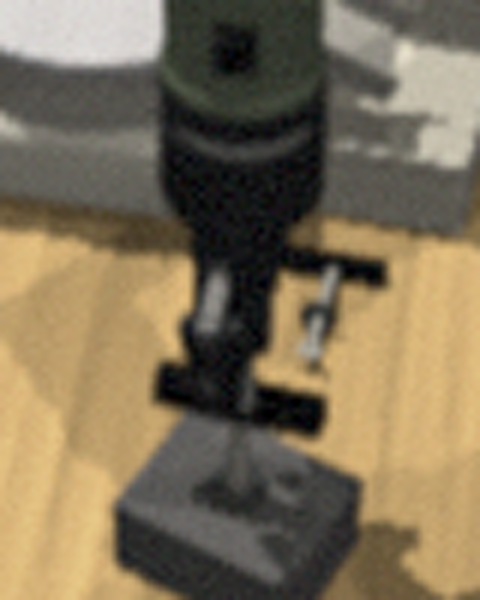

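Request:
jog_arm:
  targets:
    - [[0,0,0],[0,0,0],0]
    - [[0,0,0],[0,0,0],0]
    - [[0,0,0],[0,0,0],0]
    - [[0,0,0],[0,0,0],0]
    - [[0,0,0],[0,0,0],0]

```text
clock: 3.45
tool_pos: [452.4, 384.7, 99.8]
ee_rot: [0.999, -0.048, 0.0, 0.0]
ft_force: [-0.5, -0.5, -0.5]
grip_width: 0.002
```

Run:
```python
from h import *
st();yaw()
save("side","s2",(230,200,310,300),6)
```

```text
3.45 [452.4 384.7  99.8] [ 0.9988 -0.0481  0.      0.    ] [-0.5 -0.5 -0.5] [-0.02  0.01  0.02] 0.002 [ 0.69  0.43  1.67 -0.    1.05  2.35]
toolx yaw deg -5.51 z [ 0.e+00 -1.e-04 -1.e+00]
```

View pics/s2.png

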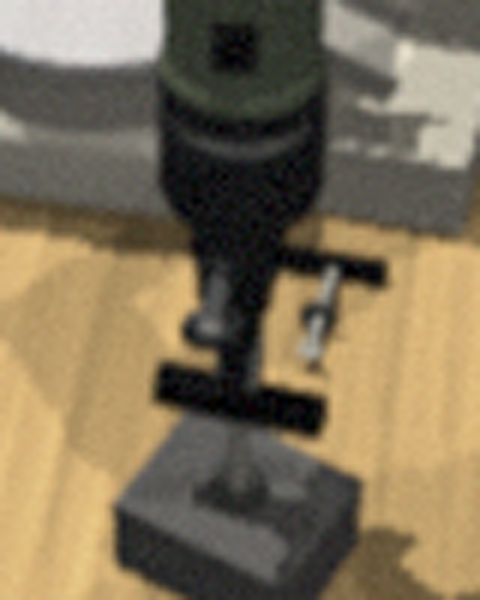

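Run:
```python
from h import *
for p in((452.4,384.7,99.8),(452.4,384.7,118.8),(452.4,384.7,173)):
    for n in("side","top"): print(n,p,proj(n,p).round(1))
save("top","t2",(120,180,200,240),8)
crp("s2","s2b",(250,225,290,290),9)
```

```text
side (452.4, 384.7, 99.8) [269.5 268.9]
top (452.4, 384.7, 99.8) [156.  209.3]
side (452.4, 384.7, 118.8) [269.6 264.6]
top (452.4, 384.7, 118.8) [154.6 209.1]
side (452.4, 384.7, 173) [269.7 251.8]
top (452.4, 384.7, 173) [150.6 208.4]
```

View pics/t2.png

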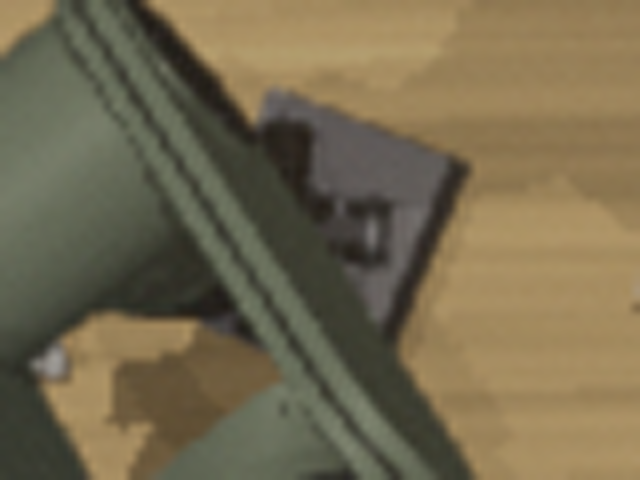

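View pics/s2b.png

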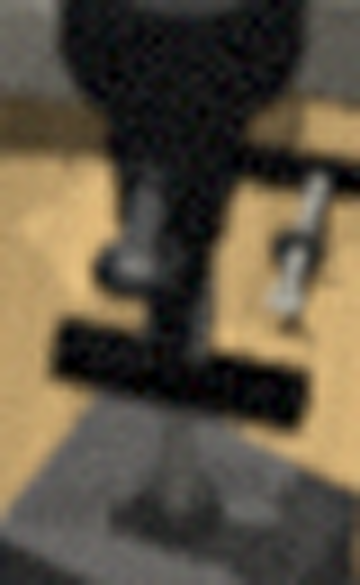

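Run:
```python
from h import *
for n in("side","top"): print(n,proj(n,(188.4,-543.3,199.7)).round(1),proj(n,(188.4,-543.3,300)).round(1))
crp("side0","a",(330,40,420,130),6); crp("top0","b",(440,270,512,330),8)
```

```text
side [361.7 103.2] [365.1  81.7]
top [470.3 300.1] [486.5 305.9]
```

View pics/a.png

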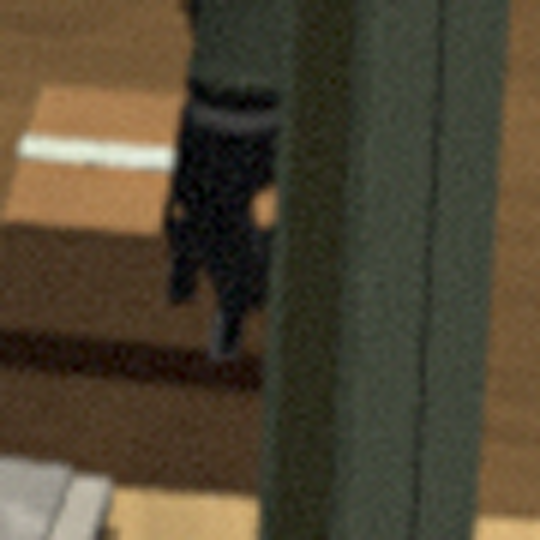

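View pics/b.png

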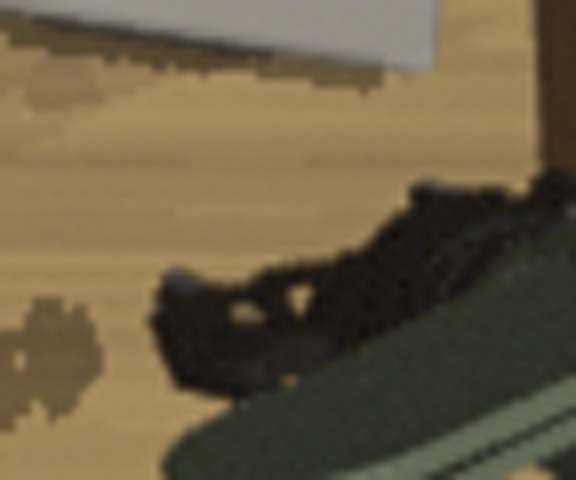

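Run:
```python
from h import *
for p in((174,-503,213),(202,-583,213),(148,-557,213),(228,-529,213)):
  for n in("side","top"): print(n,p,proj(n,p).round(1))
```

```text
side (174, -503, 213) [365.7 104.8]
top (174, -503, 213) [458.3 306. ]
side (202, -583, 213) [358.9  96.2]
top (202, -583, 213) [486.2 295.9]
side (148, -557, 213) [371.5  99.7]
top (148, -557, 213) [477.8 315.4]
side (228, -529, 213) [353.  101.2]
top (228, -529, 213) [466.7 286.6]
```

Request:
jog_arm:
  targets:
    - [[0,0,0],[0,0,0],50]
    - [[0,0,0],[0,0,0],50]
    - [[0,0,0],[0,0,0],50]
    - [[0,0,-10],[0,0,0],50]
    - [[0,0,-10],[0,0,0],50]
    - [[0,0,-8],[0,0,0],50]
    - [[0,0,0],[0,0,0],50]

```text
clock: 4.42
tool_pos: [451.8, 384.3, 70.6]
ee_rot: [0.999, -0.048, -0.001, 0.001]
ft_force: [-0.4, 0.6, -0.1]
grip_width: 0.586
```

Run:
```python
from h import *
st();yaw()
save("side","s3",(250,225,290,290),9)
save("top","t3",(120,180,200,240),8)
```

```text
4.425 [451.8 384.3  70.6] [ 9.988e-01 -4.810e-02 -8.000e-04  8.000e-04] [-0.4  0.6 -0.1] [ 0.01  0.03 -0.01] 0.586 [ 0.69  0.46  1.7  -0.    0.99  2.35]
toolx yaw deg -5.51 z [-0.0017 -0.0015 -1.    ]
```

View pics/s3.png

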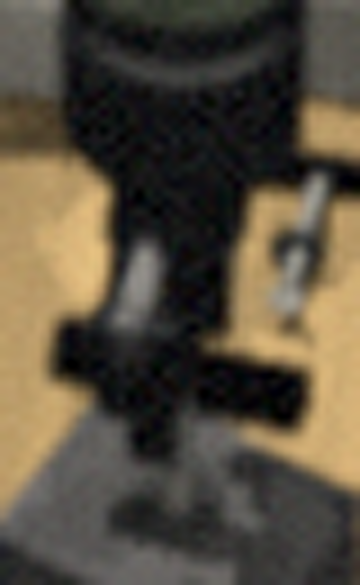

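View pics/t3.png

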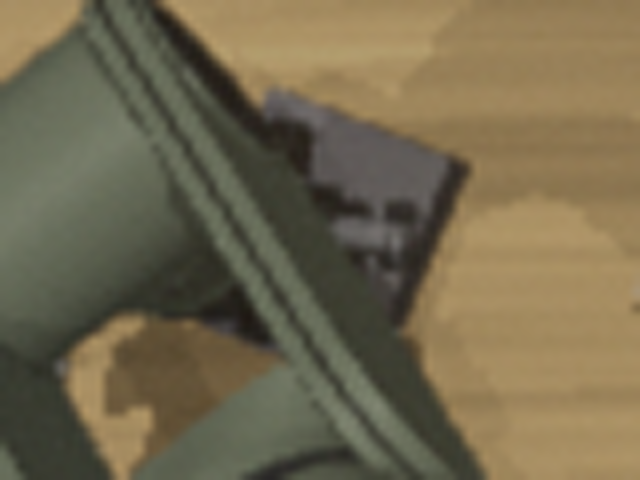

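Run:
```python
from h import *
for z in(78,90,100,110): print(z,proj("side",(454.4,410,z)).round(1),proj("side",(452,385,z)).round(1))
print(onz("side",266.7,275.5,100),onz("side",266.7,275.5,110))
```

```text
78 [267.4 280.2] [269.6 273.8]
90 [267.4 277.6] [269.6 271.2]
100 [267.5 275.3] [269.6 268.9]
110 [267.5 273.1] [269.7 266.7]
[456.46158877 411.02078265 100.        ] [455.1252975  419.34014431 110.        ]
```

Request:
jog_arm:
  targets:
    - [[0,0,0],[0,0,0],0]
    - [[0,0,0],[0,0,0],0]
    - [[0,0,0],[0,0,0],0]
    - [[0,0,0],[0,0,0],0]
    - [[0,0,0],[0,0,0],0]

```text
clock: 5.15
tool_pos: [452.7, 384.9, 72.1]
ee_rot: [0.999, -0.048, 0.0, -0.0]
ft_force: [0.5, -0.6, 3.1]
grip_width: 0.198
```

Run:
```python
from h import *
st();yaw()
save("side","s4",(250,225,290,290),9)
```

```text
5.15 [452.7 384.9  72.1] [ 9.988e-01 -4.810e-02  3.000e-04 -2.000e-04] [ 0.5 -0.6  3.1] [ 0.01 -0.03 -0.  ] 0.198 [ 0.69  0.45  1.7  -0.    0.99  2.35]
toolx yaw deg -5.51 z [ 7.e-04  4.e-04 -1.e+00]
```

View pics/s4.png

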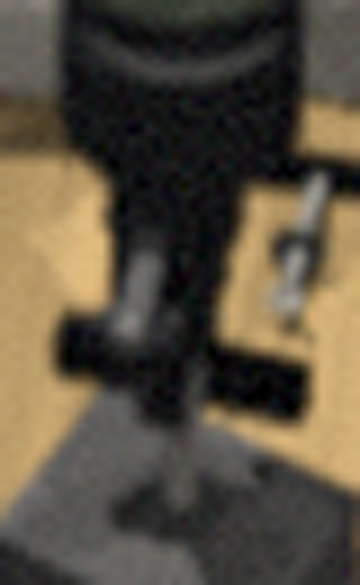

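Request:
jog_arm:
  targets:
    - [[0,0,20],[0,0,0],0]
    - [[0,0,40],[0,0,0],0]
    - [[0,0,40],[0,0,0],0]
    - [[0,0,40],[0,0,0],0]
    - [[0,0,28],[0,0,0.1],0]

```text
clock: 5.82
tool_pos: [452.2, 384.6, 240.9]
ee_rot: [1.0, 0.003, 0.0, -0.0]
ft_force: [0.0, 0.9, -1.9]
grip_width: 0.199
```

Request:
jog_arm:
  targets:
    - [[7,-35,0],[0,0,0.18],0]
    - [[7,-40,0],[0,0,0.18],0]
    - [[7,-40,0],[0,0,0.18],0]
    - [[7,-40,0],[0,0,0.18],0]
    - [[7,-40,0],[0,0,0.18],0]
    - [[7,-40,0],[0,0,0.18],0]
    - [[7,-40,0],[0,0,0.18],0]
    - [[9,-48,0],[0,0,0.174],0]

```text
clock: 6.82
tool_pos: [509.8, 60.6, 239.0]
ee_rot: [0.75, 0.661, -0.001, -0.001]
ft_force: [-0.4, -0.3, -1.3]
grip_width: 0.197
```

Request:
jog_arm:
  targets:
    - [[0,0,0],[0,0,0],0]

```text
clock: 6.95
tool_pos: [510.1, 59.0, 238.9]
ee_rot: [0.754, 0.657, -0.001, -0.0]
ft_force: [1.6, 1.2, -2.0]
grip_width: 0.204
```

Run:
```python
from h import *
st();yaw()
save("side","s5",(200,120,320,220),6)
save("top","t5",(220,130,320,230),6)
```

```text
6.95 [510.1  59.  238.9] [ 7.539e-01  6.570e-01 -1.100e-03 -3.000e-04] [ 1.6  1.2 -2. ] [ 0.06  0.03 -0.05] 0.204 [ 0.09  0.2   1.63 -0.    1.31  0.23]
toolx yaw deg 82.14 z [-0.002 -0.001 -1.   ]
```

View pics/s5.png

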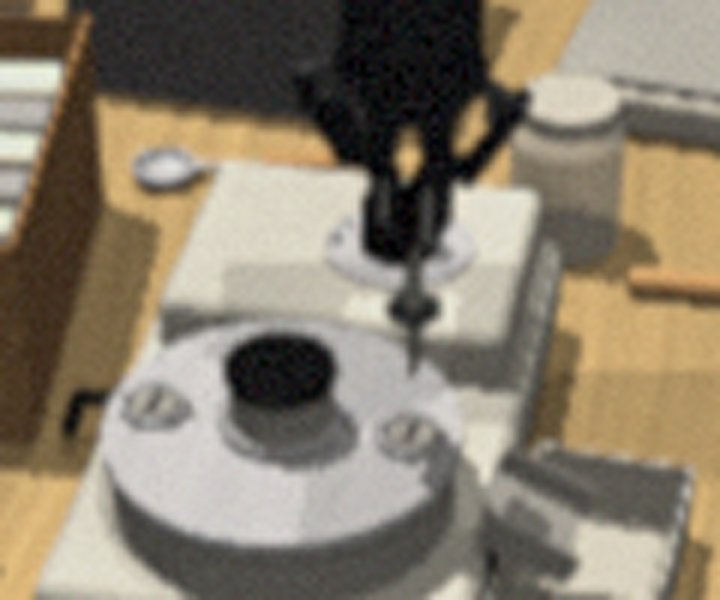

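View pics/t5.png

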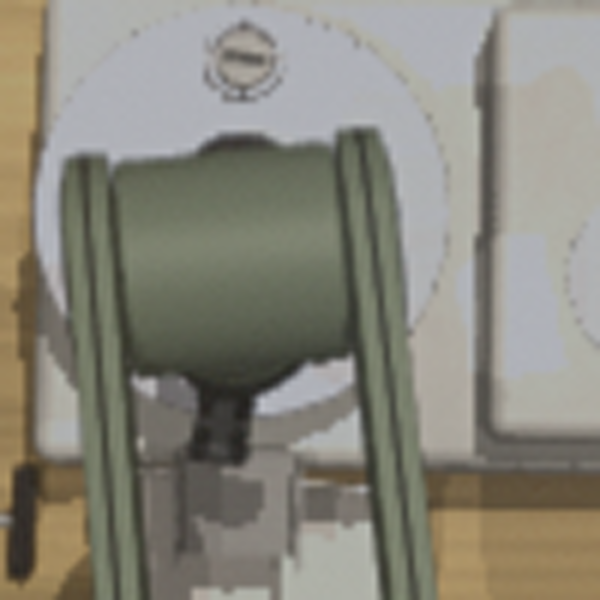

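Run:
```python
from h import *
b=174.9
for nm,z in(("tip",b),("flange",b+44.5),("bar",b+110)): print(nm,proj("side",(510.1,59,z)).round(2))
print("head at 511,62:",proj("side",(511,62,133.5)).round(2))
crp("s5","s5b",(255,160,285,205),16)
```

```text
tip [268.08 181.23]
flange [268.15 170.79]
bar [268.27 154.65]
head at 511,62: [267.62 191.09]
```

View pics/s5b.png

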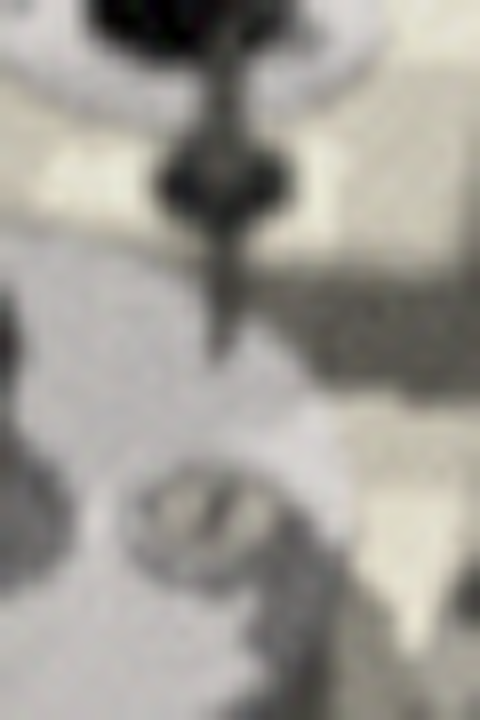

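Request:
jog_arm:
  targets:
    - [[0,0,0],[0,0,0],0]
    - [[0,0,0],[0,0,0],0]

```text
clock: 7.3
tool_pos: [510.1, 62.7, 239.6]
ee_rot: [0.752, 0.659, -0.0, -0.0]
ft_force: [-1.1, 0.2, -2.3]
grip_width: 0.2
```

Request:
jog_arm:
  targets:
    - [[0.8,0.5,-20],[0,0,0],0]
    - [[0,0,-19],[0,0,0],0]
    - [[0,0,0],[0,0,0],0]
    - [[0,0,0],[0,0,0],0]

```text
clock: 7.8
tool_pos: [511.7, 62.7, 201.5]
ee_rot: [0.752, 0.659, 0.001, 0.0]
ft_force: [-0.4, 0.3, -1.9]
grip_width: 0.197
```

Run:
```python
from h import *
st();yaw()
save("side","s6",(255,160,285,205),16)
```

```text
7.8 [511.7  62.7 201.5] [7.523e-01 6.588e-01 5.000e-04 4.000e-04] [-0.4  0.3 -1.9] [0.11 0.   0.01] 0.197 [ 0.1   0.22  1.69 -0.    1.22  0.23]
toolx yaw deg 82.42 z [ 1.3e-03  1.0e-04 -1.0e+00]
```

View pics/s6.png

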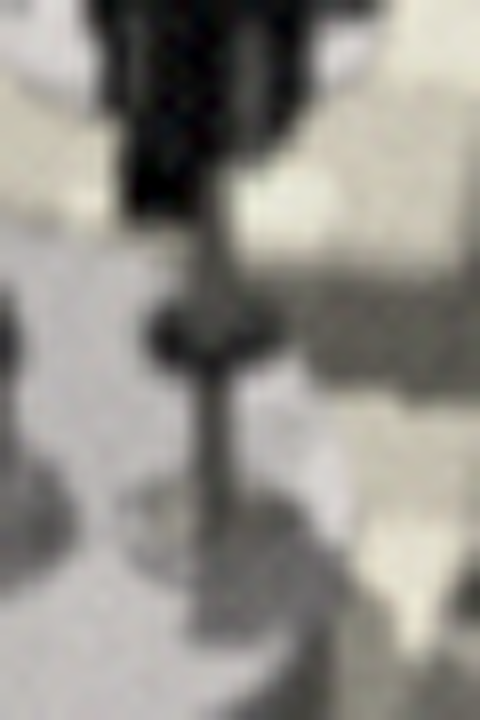

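Request:
jog_arm:
  targets:
    - [[0,0,-2],[0,0,0],0]
    - [[0,0,-2],[0,0,0],0]
    - [[0,0,0],[0,0,0],0]

```text
clock: 8.22
tool_pos: [511.1, 62.2, 196.7]
ee_rot: [0.753, 0.659, -0.0, -0.0]
ft_force: [0.2, 0.6, -0.9]
grip_width: 0.199
```

Request:
jog_arm:
  targets:
    - [[0,0,-2],[0,0,0],0]
    - [[0,0,0],[0,0,0],0]

```text
clock: 8.48
tool_pos: [511.1, 62.2, 194.5]
ee_rot: [0.753, 0.659, -0.0, -0.0]
ft_force: [-0.1, -0.9, -1.1]
grip_width: 0.196
```

Run:
```python
from h import *
st();yaw()
```

```text
8.475 [511.1  62.2 194.5] [ 7.525e-01  6.586e-01 -2.000e-04 -1.000e-04] [-0.1 -0.9 -1.1] [ 0.04 -0.05 -0.  ] 0.196 [ 0.1   0.23  1.71 -0.    1.21  0.23]
toolx yaw deg 82.38 z [-3.e-04 -1.e-04 -1.e+00]
```

Request:
jog_arm:
  targets:
    - [[0,0,-1],[0,0,0],0]
    - [[0,0,-1],[0,0,0],0]
    - [[0,0,0],[0,0,0],0]

```text
clock: 8.85
tool_pos: [511.2, 62.2, 192.9]
ee_rot: [0.753, 0.659, 0.0, 0.0]
ft_force: [0.4, 0.3, -0.7]
grip_width: 0.198
```

Request:
jog_arm:
  targets:
    - [[0,0,-1],[0,0,0],0]
    - [[0,0,0],[0,0,0],0]

```text
clock: 9.1
tool_pos: [511.5, 62.3, 192.7]
ee_rot: [0.753, 0.659, 0.001, 0.0]
ft_force: [-1.7, -0.6, 5.5]
grip_width: 0.198
```

Run:
```python
from h import *
st();yaw()
save("side","s7",(255,160,285,205),16)
```

```text
9.1 [511.5  62.3 192.7] [7.525e-01 6.585e-01 6.000e-04 4.000e-04] [-1.7 -0.6  5.5] [0.02 0.39 0.03] 0.198 [ 0.1   0.23  1.71 -0.    1.2   0.23]
toolx yaw deg 82.38 z [ 1.4e-03  1.0e-04 -1.0e+00]
```

View pics/s7.png

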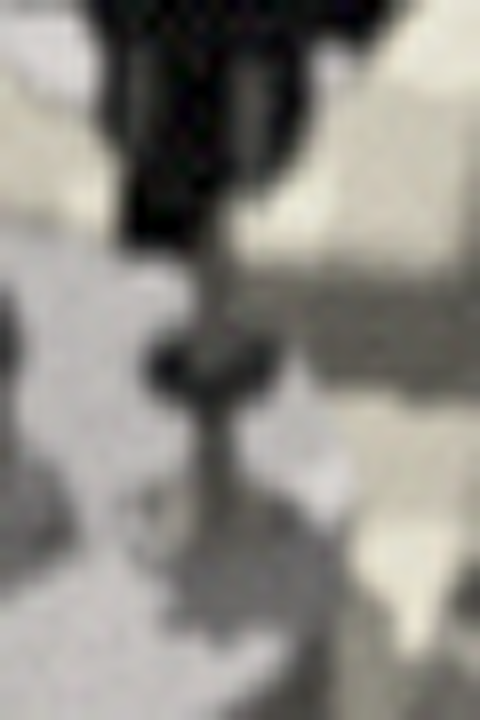

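Request:
jog_arm:
  targets:
    - [[0,0,0.7],[0,0,-0.1],0]
    - [[0,0,0],[0,0,-0.12],0]
    - [[0,0,0],[0,0,-0.12],0]
    - [[0,0,0],[0,0,-0.12],0]
    - [[0,0,0],[0,0,-0.12],0]
    - [[0,0,0],[0,0,-0.12],0]

```text
clock: 9.9
tool_pos: [511.7, 61.4, 192.8]
ee_rot: [0.933, 0.359, 0.0, 0.001]
ft_force: [0.4, -2.8, 2.7]
grip_width: 0.198
```

Run:
```python
from h import *
st();yaw()
```

```text
9.9 [511.7  61.4 192.8] [9.333e-01 3.591e-01 4.000e-04 1.200e-03] [ 0.4 -2.8  2.7] [-0.56  0.03  0.07] 0.198 [ 0.1   0.23  1.71 -0.    1.2   0.94]
toolx yaw deg 42.08 z [ 0.0015 -0.0019 -1.    ]
```

Request:
jog_arm:
  targets:
    - [[0,0,0],[0,0,-0.12],0]
    - [[0,0,0],[0,0,-0.12],0]
    - [[0,0,0],[0,0,-0.12],0]
    - [[0,0,0],[0,0,-0.12],0]
    - [[0,0,0],[0,0,-0.12],0]
    - [[0,0,0],[0,0,-0.12],0]

```text
clock: 10.65
tool_pos: [511.2, 60.1, 192.8]
ee_rot: [1.0, 0.007, 0.0, 0.002]
ft_force: [-0.1, -4.7, 3.6]
grip_width: 0.198
```

Run:
```python
from h import *
st();yaw()
```

```text
10.65 [511.2  60.1 192.8] [1.0e+00 7.5e-03 2.0e-04 2.4e-03] [-0.1 -4.7  3.6] [-1.4   0.23  0.07] 0.198 [ 0.1   0.23  1.71 -0.01  1.2   1.66]
toolx yaw deg 0.86 z [ 3.0e-04 -4.8e-03 -1.0e+00]
```

Request:
jog_arm:
  targets:
    - [[0,0,0],[0,0,-0.08],0]
    - [[0,0,0],[0,0,-0.08],0]
    - [[0,0,0],[0,0,0],0]

```text
clock: 11.02
tool_pos: [511.0, 59.8, 192.8]
ee_rot: [0.997, -0.071, 0.0, 0.003]
ft_force: [-2.3, -5.0, 3.7]
grip_width: 0.195
```

Run:
```python
from h import *
st();yaw()
```

```text
11.025 [511.   59.8 192.8] [ 9.975e-01 -7.070e-02  1.000e-04  2.600e-03] [-2.3 -5.   3.7] [-1.41  0.38  0.05] 0.195 [ 0.1   0.23  1.71 -0.01  1.2   1.81]
toolx yaw deg -8.11 z [-2.0e-04 -5.3e-03 -1.0e+00]
```

Request:
jog_arm:
  targets:
    - [[0,-2,0],[0,0,-0.06],0]
    - [[0,0,0],[0,0,-0.06],0]
    - [[0,0,0],[0,0,0],0]

```text
clock: 11.4
tool_pos: [510.9, 59.1, 192.8]
ee_rot: [0.991, -0.13, -0.0, 0.001]
ft_force: [-1.9, -4.8, 3.8]
grip_width: 0.198
```

Run:
```python
from h import *
st();yaw()
```

```text
11.4 [510.9  59.1 192.8] [ 9.915e-01 -1.302e-01 -1.000e-04  1.200e-03] [-1.9 -4.8  3.8] [-0.95  0.61  0.04] 0.198 [ 0.09  0.23  1.71 -0.    1.2   1.93]
toolx yaw deg -14.96 z [-5.0e-04 -2.4e-03 -1.0e+00]
```

Request:
jog_arm:
  targets:
    - [[0,0,0],[0,0,-0.06],0]
    - [[0,0,0],[0,0,-0.06],0]
    - [[0,0,0],[0,0,0],0]

```text
clock: 11.78
tool_pos: [510.8, 59.2, 192.9]
ee_rot: [0.982, -0.189, -0.0, 0.001]
ft_force: [-2.4, -2.6, 6.0]
grip_width: 0.2
```

Run:
```python
from h import *
st();yaw()
save("side","s8",(245,140,295,205),9)
```

```text
11.775 [510.8  59.2 192.9] [ 0.982  -0.1891 -0.      0.0012] [-2.4 -2.6  6. ] [-0.95  0.68  0.21] 0.2 [ 0.09  0.23  1.71 -0.    1.2   2.05]
toolx yaw deg -21.8 z [-5.0e-04 -2.4e-03 -1.0e+00]
```

View pics/s8.png

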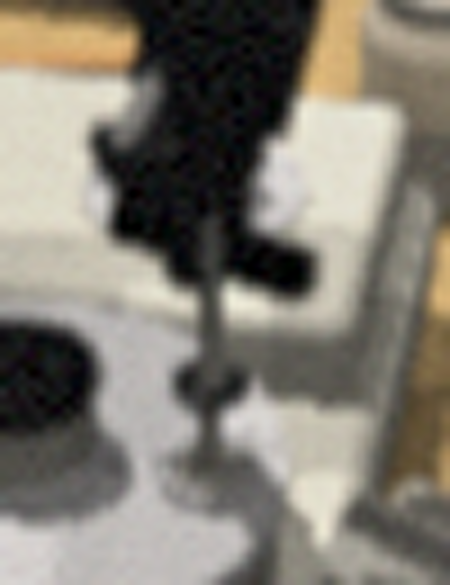

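Request:
jog_arm:
  targets:
    - [[0,-0.5,0],[0,0,0.12],0]
    - [[0,0,0],[0,0,0.12],0]
    - [[0,0,15],[0,0,0],0]
    - [[0,0,30],[0,0,0],0]
    - [[10,20,20],[0,0,0],0]

```text
clock: 12.45
tool_pos: [521.5, 79.7, 259.4]
ee_rot: [0.997, -0.073, 0.001, -0.0]
ft_force: [0.1, 0.6, -1.4]
grip_width: 0.198
```

Run:
```python
from h import *
st();yaw()
save("side","s9",(220,150,300,210),10)
save("top","t9",(220,120,320,220),6)
```

```text
12.45 [521.5  79.7 259.4] [ 9.974e-01 -7.270e-02  9.000e-04 -5.000e-04] [ 0.1  0.6 -1.4] [ 0.06 -0.08  0.  ] 0.198 [0.13 0.21 1.57 0.   1.36 1.85]
toolx yaw deg -8.34 z [ 1.8e-03  8.0e-04 -1.0e+00]
```

View pics/s9.png

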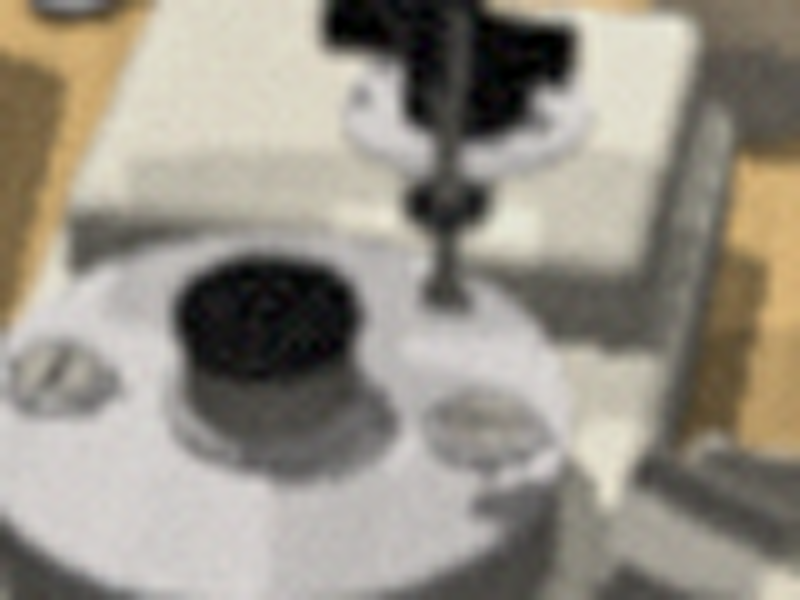

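View pics/t9.png

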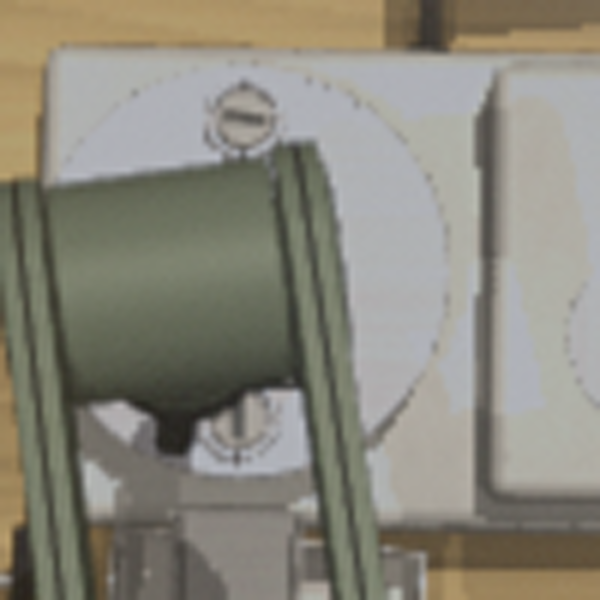

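Request:
jog_arm:
  targets:
    - [[0,0,13],[0,0,0.17],0]
    - [[15,-2,0],[0,0,0.17],0]
    - [[19,-3,0],[0,0,0.17],0]
    - [[19,-3,0],[0,0,0.17],0]
    - [[19,-3,0],[0,0,0.17],0]
    - [[19,-3,0],[0,0,0.17],0]
    - [[19,-3,0],[0,0,0.17],0]
    - [[18,-3,0],[0,0,0.17],0]

```text
clock: 13.55
tool_pos: [649.2, 59.4, 269.4]
ee_rot: [0.819, 0.574, -0.001, -0.001]
ft_force: [0.6, -0.5, -0.9]
grip_width: 0.196
```

Request:
jog_arm:
  targets:
    - [[18,-4.2,0],[0,0,0.17],0]
    - [[0,0,-30],[0,0,0],0]
    - [[0,0,0],[0,0,0],0]
    - [[0,0,0],[0,0,0],0]

```text
clock: 14.05
tool_pos: [667.2, 55.5, 240.9]
ee_rot: [0.769, 0.639, 0.0, 0.0]
ft_force: [-0.0, 0.9, -1.4]
grip_width: 0.195
```

Run:
```python
from h import *
st();yaw()
save("side","s10",(205,150,250,205),12)
save("top","t10",(220,110,320,210),6)
```

```text
14.05 [667.2  55.5 240.9] [7.689e-01 6.394e-01 1.000e-04 0.000e+00] [-0.   0.9 -1.4] [0.03 0.01 0.03] 0.195 [0.07 0.45 1.25 0.   1.43 0.25]
toolx yaw deg 79.49 z [ 2.e-04  1.e-04 -1.e+00]
```

View pics/s10.png

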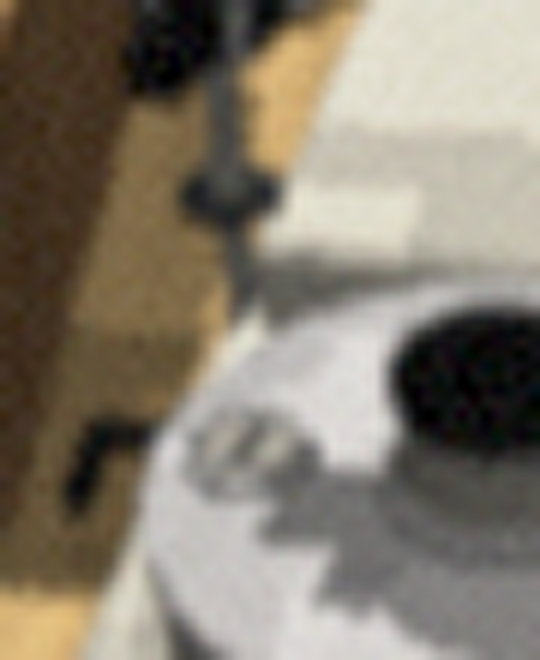

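View pics/t10.png

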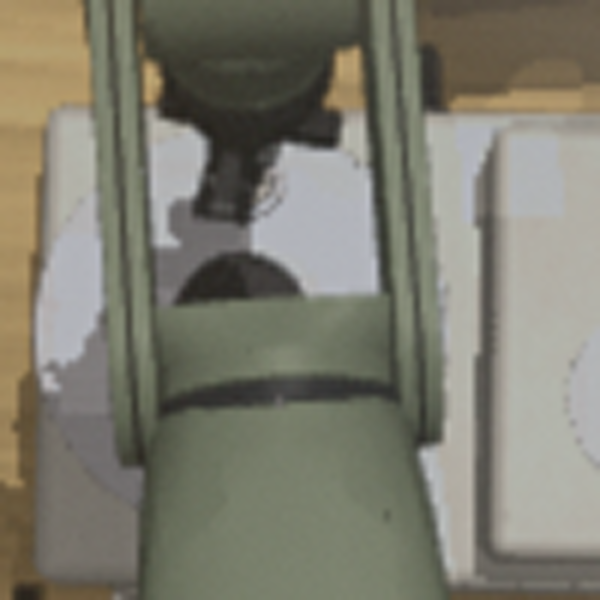

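Run:
```python
from h import *
for nm,z in(("tip",176.9),("flange",221.4),("down",133.5),("ring",134)): print(nm,proj("side",(667.2,55.5,z)).round(2))
print(proj("side",(668.2,55.5,133.5))-proj("side",(667.2,55.5,133.5)),proj("side",(667.2,56.5,133.5))-proj("side",(667.2,55.5,133.5)))
```

```text
tip [224.25 175.7 ]
flange [223.48 165.33]
down [224.97 185.45]
ring [224.96 185.34]
[-0.2706737  -0.02847317] [-0.06686003  0.16782465]
```

Request:
jog_arm:
  targets:
    - [[0,0,-20],[0,0,0],0]
    - [[0,0,-20],[0,0,0],0]
    - [[0,0,-2],[0,0,0],0]
    - [[0,0,-2],[0,0,0],0]
    - [[0,0,0],[0,0,0],0]

```text
clock: 14.78
tool_pos: [667.7, 55.6, 197.6]
ee_rot: [0.769, 0.64, 0.001, 0.001]
ft_force: [0.4, -0.2, -1.6]
grip_width: 0.196
```

Request:
jog_arm:
  targets:
    - [[0,0,-1.5],[0,0,0],0]
    - [[0,0,0],[0,0,0],0]

```text
clock: 15.02
tool_pos: [667.5, 55.9, 195.3]
ee_rot: [0.769, 0.64, 0.001, 0.0]
ft_force: [1.0, 0.7, -2.0]
grip_width: 0.2
```

Request:
jog_arm:
  targets:
    - [[0,0,-1],[0,0,0],0]
    - [[0,0,0],[0,0,0],0]

```text
clock: 15.28
tool_pos: [667.3, 55.9, 193.9]
ee_rot: [0.769, 0.64, 0.0, -0.0]
ft_force: [0.2, 2.4, -1.7]
grip_width: 0.199
```

Request:
jog_arm:
  targets:
    - [[0,0,-0.6],[0,0,-0.12],0]
    - [[0,0,0],[0,0,-0.12],0]
    - [[0,0,0],[0,0,-0.12],0]
    - [[0,0,0],[0,0,-0.12],0]
    - [[0,0,0],[0,0,-0.12],0]
    - [[0,0,0],[0,0,-0.12],0]
    - [[0,0,0],[0,0,-0.12],0]

```text
clock: 16.15
tool_pos: [666.2, 55.0, 193.1]
ee_rot: [0.963, 0.269, -0.001, 0.0]
ft_force: [-1.6, -0.8, -0.8]
grip_width: 0.198
```

Run:
```python
from h import *
st();yaw()
```

```text
16.15 [666.2  55.  193.1] [ 9.632e-01  2.687e-01 -1.300e-03  2.000e-04] [-1.6 -0.8 -0.8] [0.   0.45 0.13] 0.198 [ 0.07  0.47  1.34 -0.    1.33  1.09]
toolx yaw deg 31.17 z [-0.0024 -0.0011 -1.    ]
```

Request:
jog_arm:
  targets:
    - [[0,0,0],[0,0,-0.12],0]
    - [[0,0,0],[0,0,-0.12],0]
    - [[0,0,0],[0,0,-0.12],0]
    - [[0,0,0],[0,0,-0.12],0]
    - [[0,0,0],[0,0,-0.12],0]
    - [[0,0,0],[0,0,-0.12],0]
    - [[0,0,0],[0,0,0],0]

```text
clock: 17.02
tool_pos: [665.5, 55.0, 193.0]
ee_rot: [0.996, -0.085, -0.002, 0.001]
ft_force: [-3.1, -0.6, 0.7]
grip_width: 0.194
```

Run:
```python
from h import *
st();yaw()
```

```text
17.025 [665.5  55.  193. ] [ 9.964e-01 -8.520e-02 -2.000e-03  7.000e-04] [-3.1 -0.6  0.7] [-0.09  1.    0.01] 0.194 [ 0.07  0.47  1.34 -0.    1.33  1.81]
toolx yaw deg -9.78 z [-0.0041 -0.0011 -1.    ]
```

Request:
jog_arm:
  targets:
    - [[-1,0,0],[0,0,-0.06],0]
    - [[0,0,0],[0,0,-0.06],0]
    - [[0,0,0],[0,0,-0.06],0]
    - [[0,0,0],[0,0,-0.04],0]
    - [[0,0,0],[0,0,0],0]

```text
clock: 17.65
tool_pos: [665.2, 55.1, 193.4]
ee_rot: [0.981, -0.194, -0.001, 0.001]
ft_force: [-4.4, -1.3, 2.2]
grip_width: 0.196
```

Run:
```python
from h import *
st();yaw()
```

```text
17.65 [665.2  55.1 193.4] [ 9.810e-01 -1.938e-01 -1.000e-03  7.000e-04] [-4.4 -1.3  2.2] [-0.21  1.09  0.12] 0.196 [ 0.07  0.47  1.34 -0.    1.33  2.03]
toolx yaw deg -22.34 z [-2.2e-03 -9.0e-04 -1.0e+00]
```

Request:
jog_arm:
  targets:
    - [[0,0,0],[0,0,-0.05],0]
    - [[0,0,0],[0,0,0],0]

```text
clock: 17.9
tool_pos: [665.6, 55.2, 193.6]
ee_rot: [0.976, -0.218, -0.001, 0.0]
ft_force: [-3.4, -0.4, 0.5]
grip_width: 0.197
```

Run:
```python
from h import *
st();yaw()
```

```text
17.9 [665.6  55.2 193.6] [ 9.759e-01 -2.182e-01 -5.000e-04  4.000e-04] [-3.4 -0.4  0.5] [-0.1   1.04  0.25] 0.197 [ 0.07  0.47  1.34 -0.    1.33  2.08]
toolx yaw deg -25.21 z [-1.2e-03 -6.0e-04 -1.0e+00]
```

Request:
jog_arm:
  targets:
    - [[0,0,0],[0,0,0.13],0]
    - [[0,0,0],[0,0,0.13],0]
    - [[0,0,15],[0,0,0],0]
    - [[0,0,30],[0,0,0],0]
    - [[0,40,30],[0,0,0],0]
    - [[0,50,0],[0,0,0],0]

```text
clock: 18.65
tool_pos: [668.9, 146.0, 273.2]
ee_rot: [0.996, -0.093, 0.005, -0.001]
ft_force: [0.5, 0.6, -2.7]
grip_width: 0.198
```

Run:
```python
from h import *
st();yaw()
save("side","s11",(210,150,290,210),10)
save("top","t11",(220,120,320,220),6)
```

```text
18.65 [668.9 146.  273.2] [ 0.9957 -0.093   0.005  -0.0014] [ 0.5  0.6 -2.7] [ 0.06 -0.04  0.  ] 0.198 [ 0.2   0.47  1.16 -0.    1.51  1.96]
toolx yaw deg -10.67 z [ 0.0103  0.0019 -0.9999]
```

View pics/s11.png

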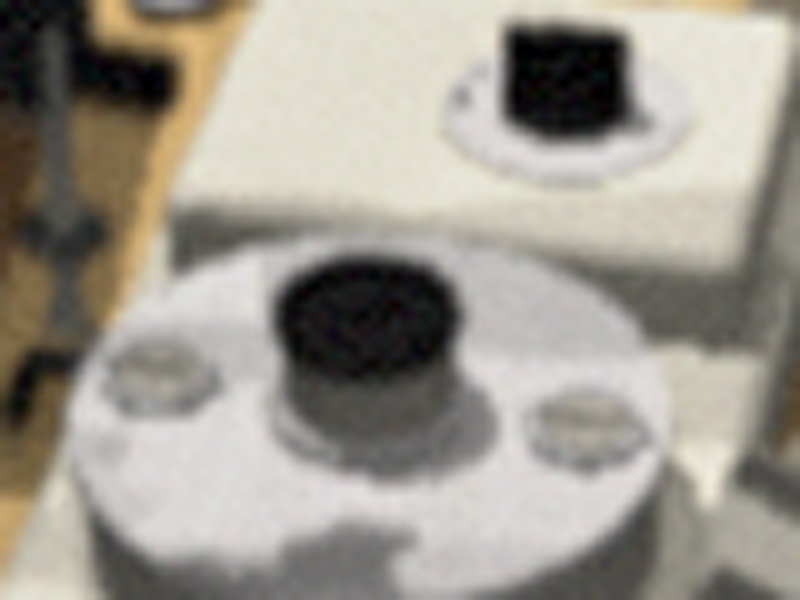

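View pics/t11.png

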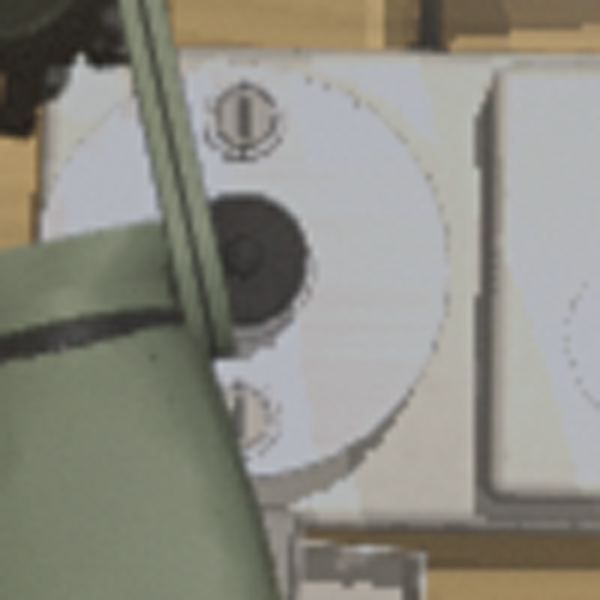

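Request:
jog_arm:
  targets:
    - [[-35,39,0],[0,0,0.014],0]
    - [[-36,40,0],[0,0,0.014],0]
    - [[-36,40,0],[0,0,0.014],0]
    - [[-36,40,0],[0,0,0.014],0]
    - [[-36,40,0],[0,0,0.015],0]
    - [[-34.8,40.2,0],[0,0,0.015],0]
    - [[0,0,-50],[0,0,0],0]
    - [[0,0,-60],[0,0,0],0]

```text
clock: 19.75
tool_pos: [453.8, 386.7, 159.4]
ee_rot: [0.999, -0.048, 0.003, -0.002]
ft_force: [1.8, 1.2, -2.0]
grip_width: 0.199
```

Request:
jog_arm:
  targets:
    - [[0,0,-20],[0,0,0],0]
    - [[0,0,0],[0,0,0],0]
    - [[0,0,0],[0,0,0],0]

```text
clock: 20.12
tool_pos: [453.8, 385.6, 140.2]
ee_rot: [0.999, -0.048, 0.002, -0.001]
ft_force: [-0.3, -0.8, -1.5]
grip_width: 0.195
```

Run:
```python
from h import *
st();yaw()
save("side","s12",(240,220,300,290),9)
```

```text
20.125 [453.8 385.6 140.2] [ 0.9988 -0.0485  0.0015 -0.0013] [-0.3 -0.8 -1.5] [ 0.01 -0.01  0.03] 0.195 [ 0.68  0.39  1.61 -0.    1.14  2.35]
toolx yaw deg -5.56 z [ 0.0032  0.0024 -1.    ]
```

View pics/s12.png

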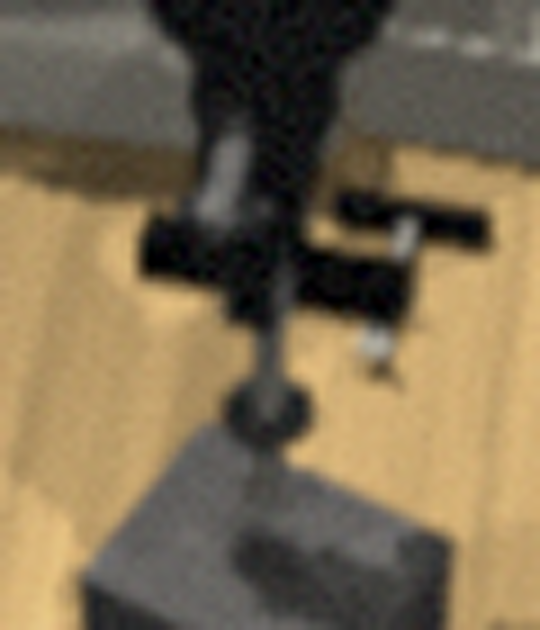

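Request:
jog_arm:
  targets:
    - [[0,0,-18],[0,0,0],0]
    - [[0,0,-5],[0,0,0],0]
    - [[0,0,-5],[0,0,0],0]
    - [[0,0,-5],[0,0,0],0]
    - [[0,0,0],[0,0,0],0]

```text
clock: 20.8
tool_pos: [452.3, 384.7, 105.2]
ee_rot: [0.999, -0.048, -0.0, 0.0]
ft_force: [-0.7, 0.2, -2.5]
grip_width: 0.198
```

Request:
jog_arm:
  targets:
    - [[0,0,-10],[0,0,0],0]
    - [[0,0,-10],[0,0,0],0]
    - [[0,0,-8],[0,0,0],0]
    - [[0,0,0],[0,0,0],0]
    - [[0,0,0],[0,0,0],0]

```text
clock: 21.42
tool_pos: [452.6, 384.9, 77.4]
ee_rot: [0.999, -0.048, 0.0, -0.0]
ft_force: [-0.5, -0.4, -1.7]
grip_width: 0.199
```

Blade is in the hole with no contact force. Lower to the rest height.

Request:
jog_arm:
  targets:
    - [[0,0,-3],[0,0,0],0]
    - [[0,0,-2],[0,0,0],0]
    - [[0,0,0],[0,0,0],0]

```text
clock: 21.8
tool_pos: [452.4, 384.7, 72.3]
ee_rot: [0.999, -0.048, 0.0, 0.0]
ft_force: [-0.3, 0.6, -1.6]
grip_width: 0.196
```

Request:
jog_arm:
  targets:
    - [[0,0,-0.7],[0,0,0],0]
    - [[0,0,0],[0,0,0],0]

```text
clock: 22.05
tool_pos: [452.5, 384.8, 72.1]
ee_rot: [0.999, -0.048, 0.0, -0.0]
ft_force: [-1.2, -0.2, 2.0]
grip_width: 0.191
```

Request:
jog_arm:
  targets:
    - [[0,0,0],[0,0,0],30]
    - [[0,0,0],[0,0,0],45]
    - [[0,0,0],[0,0,0],60]
    - [[0,0,0],[0,0,0],60]
    - [[0,0,20],[0,0,0],60]
    - [[0,0,40],[0,0,0],60]
    - [[0,0,50],[0,0,0],60]
    - [[0,0,50],[0,0,0],60]

```text
clock: 23.05
tool_pos: [452.2, 384.6, 233.0]
ee_rot: [0.999, -0.048, -0.0, 0.0]
ft_force: [1.8, 0.3, -0.3]
grip_width: 0.702
```

Run:
```python
from h import *
st();yaw()
save("side","s13",(240,220,300,310),7)
```

```text
23.05 [452.2 384.6 233. ] [ 9.988e-01 -4.810e-02 -1.000e-04  1.000e-04] [ 1.8  0.3 -0.3] [-0.02 -0.02  0.01] 0.702 [ 0.69  0.33  1.46 -0.    1.35  2.35]
toolx yaw deg -5.51 z [-2.e-04 -3.e-04 -1.e+00]
```

View pics/s13.png

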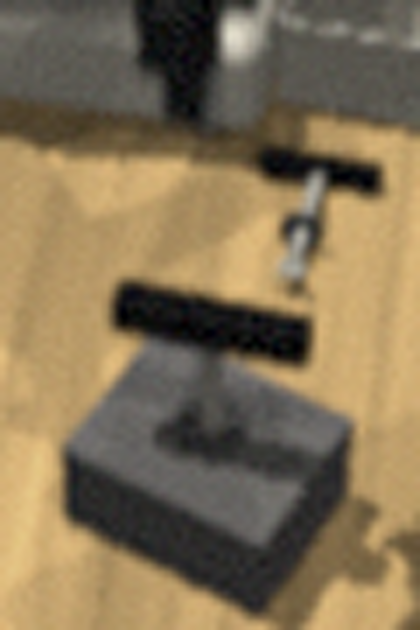

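Request:
jog_arm:
  targets:
    - [[0,-20,10],[0,0,0.178],60]
    - [[6,-35,10],[0,0,0.178],60]
    - [[6,-35,0],[0,0,0.178],60]
    - [[6,-35,0],[0,0,0.178],60]
    - [[6,-35,0],[0,0,0.178],60]
    - [[6,-35,0],[0,0,0.178],60]
    - [[6,-35,0],[0,0,0.178],60]
    - [[6,-35,0],[0,0,0.178],60]

```text
clock: 24.1
tool_pos: [494.5, 118.5, 251.5]
ee_rot: [0.786, 0.619, 0.0, 0.0]
ft_force: [0.3, 0.2, 0.4]
grip_width: 0.704
```

Request:
jog_arm:
  targets:
    - [[6,-35,0],[0,0,0.178],60]
    - [[6,-35,0],[0,0,0.178],60]
    - [[6,-35,0],[0,0,0.178],60]
    - [[6,-35,0],[0,0,0.178],60]
    - [[6,-35,0],[0,0,0.178],60]
    - [[6,-35,0],[0,0,0.178],60]
    - [[6,-35,0],[0,0,0.178],60]
    - [[6,-35,0],[0,0,0.178],60]

```text
clock: 25.1
tool_pos: [542.4, -161.4, 251.4]
ee_rot: [0.191, 0.982, 0.0, 0.0]
ft_force: [-0.1, -0.3, 0.7]
grip_width: 0.705
```

Run:
```python
from h import *
st();yaw()
```

```text
25.1 [ 542.4 -161.4  251.4] [1.908e-01 9.816e-01 1.000e-04 0.000e+00] [-0.1 -0.3  0.7] [0.01 0.   0.05] 0.705 [-0.31  0.28  1.49  0.    1.37 -1.5 ]
toolx yaw deg 158.0 z [ 1.e-04  2.e-04 -1.e+00]
```

Request:
jog_arm:
  targets:
    - [[9,1,-20],[0,0,0.177],60]
    - [[0,0,-50],[0,0,0.177],60]
    - [[0,0,-40],[0,0,0],60]
    - [[0,0,0],[0,0,0],60]
    - [[0,0,0],[0,0,0],60]

```text
clock: 25.72
tool_pos: [552.5, -159.6, 143.2]
ee_rot: [0.018, 1.0, -0.0, 0.001]
ft_force: [0.1, -0.6, 0.5]
grip_width: 0.701
```

Run:
```python
from h import *
st();yaw()
save("side","s14",(225,90,315,190),6)
save("top","t14",(270,120,370,220),6)
for z in(150.5,160,170): print(proj("side",(551.5,-160,z)).round(1))
```

```text
25.725 [ 552.5 -159.6  143.2] [ 1.790e-02  9.998e-01 -3.000e-04  1.300e-03] [ 0.1 -0.6  0.5] [-0.03  0.03  0.04] 0.701 [-0.3   0.36  1.65  0.    1.13 -1.84]
toolx yaw deg 177.95 z [ 2.6e-03 -7.0e-04 -1.0e+00]
[266.6 151.9]
[266.6 149.9]
[266.6 147.7]
```

View pics/s14.png

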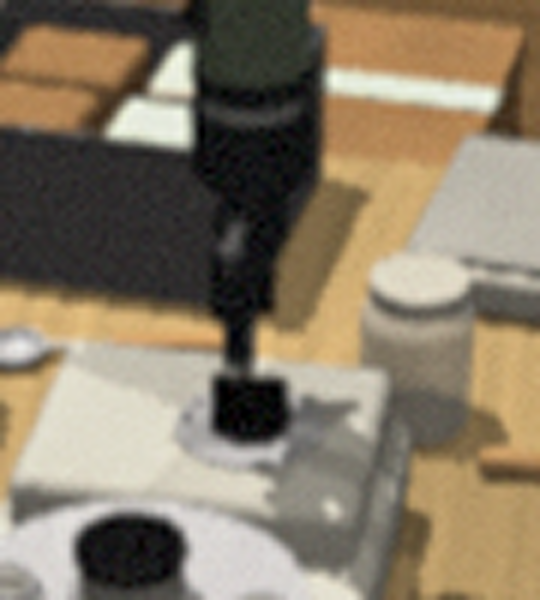

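View pics/t14.png

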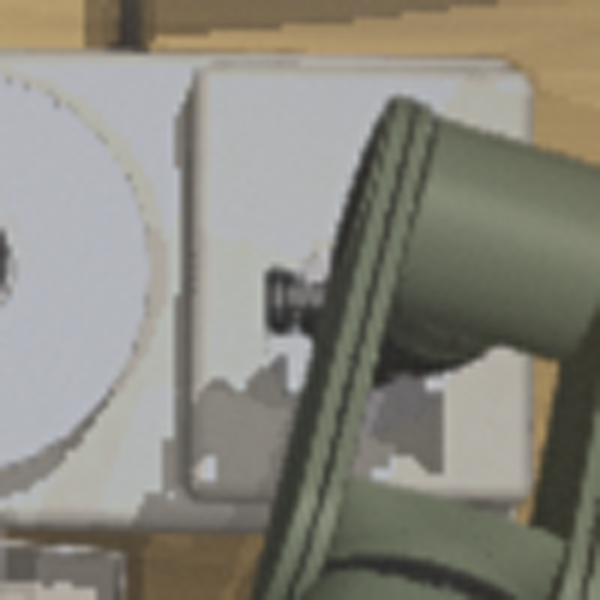

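Run:
```python
from h import *
for z in(160,170,180,190,200): print(z,proj("side",(552,-128,z)).round(1))
```

```text
160 [265.1 154.3]
170 [265.1 152.1]
180 [265.1 149.9]
190 [265.1 147.7]
200 [265.1 145.5]
```

Request:
jog_arm:
  targets:
    - [[0,0,-20],[0,0,0],60]
    - [[0,0,-18],[0,0,0],60]
    - [[0,0,0],[0,0,0],45]
    - [[0,0,0],[0,0,0],30]

```text
clock: 26.32
tool_pos: [552.5, -159.6, 105.2]
ee_rot: [0.018, 1.0, -0.0, 0.001]
ft_force: [-0.1, -0.6, -0.3]
grip_width: 0.356
```

Request:
jog_arm:
  targets:
    - [[0,0,0],[0,0,0],0]
    - [[0,0,0],[0,0,0],0]
    - [[0,0,0],[0,0,0],0]
    - [[0,0,0],[0,0,0],0]

```text
clock: 26.82
tool_pos: [552.3, -160.1, 105.3]
ee_rot: [0.018, 1.0, -0.001, 0.001]
ft_force: [-1.9, -1.8, 4.9]
grip_width: 0.144
```

Run:
```python
from h import *
st();yaw()
save("side","s15",(235,120,295,180),9)
```

```text
26.825 [ 552.3 -160.1  105.3] [ 1.780e-02  9.998e-01 -9.000e-04  1.400e-03] [-1.9 -1.8  4.9] [-0.31  0.24  0.02] 0.144 [-0.3   0.39  1.71 -0.    1.04 -1.84]
toolx yaw deg 177.96 z [ 0.0027 -0.0018 -1.    ]
```

View pics/s15.png

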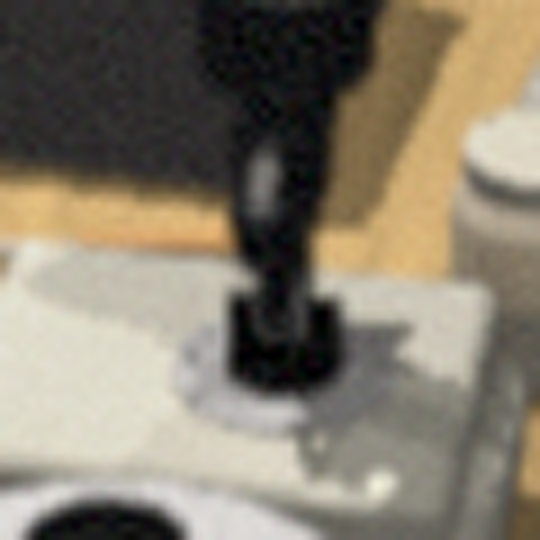

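Request:
jog_arm:
  targets:
    - [[0,0,0],[0,0,-0.1],0]
    - [[0,0,0],[0,0,-0.12],0]
    - [[0,0,0],[0,0,-0.12],0]
    - [[0,0,0],[0,0,-0.12],0]
    - [[0,0,0],[0,0,-0.12],0]
    - [[0,0,0],[0,0,-0.12],0]
    - [[0,0,0],[0,0,-0.12],0]
    - [[0,0,0],[0,0,0],0]

```text
clock: 27.88
tool_pos: [552.3, -160.1, 105.3]
ee_rot: [0.415, 0.91, -0.0, 0.002]
ft_force: [-0.8, -2.0, 6.4]
grip_width: 0.143
```

Run:
```python
from h import *
st();yaw()
```

```text
27.875 [ 552.3 -160.1  105.3] [ 4.153e-01  9.097e-01 -2.000e-04  1.600e-03] [-0.8 -2.   6.4] [-0.36  0.21 -0.03] 0.143 [-0.3   0.39  1.71 -0.    1.04 -1.02]
toolx yaw deg 130.93 z [ 0.0028 -0.0017 -1.    ]
```

Request:
jog_arm:
  targets:
    - [[0,0,0],[0,0,-0.12],0]
    - [[0,0,0],[0,0,-0.12],0]
    - [[0,0,0],[0,0,-0.12],0]
    - [[0,0,0],[0,0,-0.1],0]
    - [[0,0,0],[0,0,-0.08],0]
    - [[0,0,0],[0,0,0],0]
    - [[0,0,0],[0,0,0],0]

```text
clock: 28.75
tool_pos: [552.3, -160.2, 105.3]
ee_rot: [0.642, 0.766, 0.0, 0.002]
ft_force: [-1.0, -3.0, 6.1]
grip_width: 0.146
```

Run:
```python
from h import *
st();yaw()
save("side","s16",(235,120,295,180),9)
save("top","t16",None,1.5)
```

```text
28.75 [ 552.3 -160.2  105.3] [6.423e-01 7.665e-01 1.000e-04 1.700e-03] [-1.  -3.   6.1] [-0.38  0.19  0.23] 0.146 [-0.3   0.39  1.71 -0.    1.04 -0.48]
toolx yaw deg 100.07 z [ 0.0028 -0.002  -1.    ]
```

View pics/s16.png

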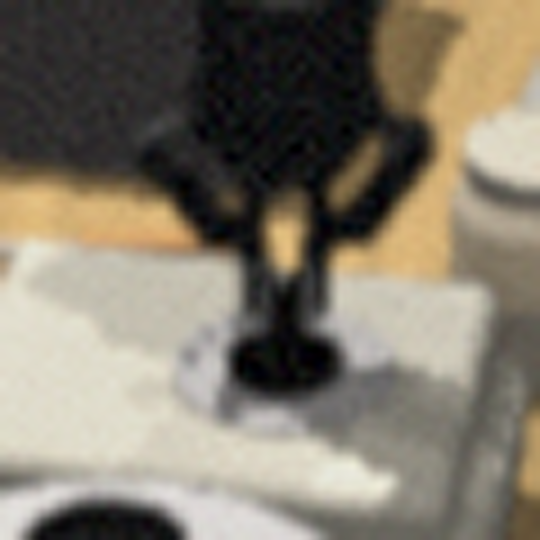

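View pics/t16.png

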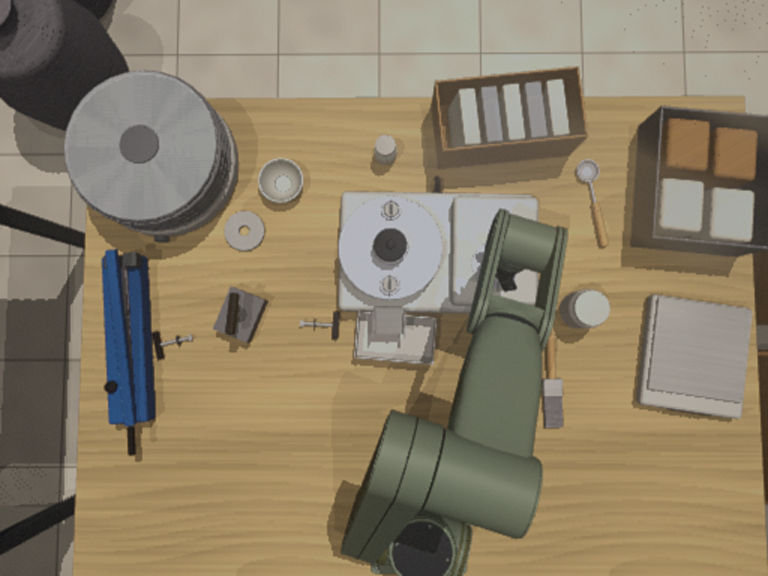

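Run:
```python
from h import *
import m
t=np.load("pics/top0.npy"); u=np.load("pics/t16.npy")
m.blobs(u,u.max(2)<70,(140,185,180,240))
crp("t16","fa",(220,120,320,220),4); crp("side0","x1")
save("side","s17",(200,130,320,300),3)
a=cv2.imread("pics/fa.png"); b=cv2.imread("pics/s17.png"); h=max(a.shape[0],b.shape[0])
cv2.imwrite("pics/fin.png",np.hstack([cv2.copyMakeBorder(x,0,h-x.shape[0],0,0,0) for x in(a,b)]))
st();yaw()
```

```text
[154.7 209.2] [150 195  10  28 195] rect [155.3 208.8] [ 8.3 27.3] 6.3 axis [-0.1  1. ] len [ 7.4 26.3]
[171.2 213.7] [165 201  13  27  46] rect [171.1 214. ] [ 1.6 28.6] 22.8 axis [-0.39  0.92] len [ 1.6 30.3]
28.9 [ 552.3 -160.2  105.3] [6.423e-01 7.665e-01 1.000e-04 1.700e-03] [-1.4 -1.6  6.2] [-0.39  0.22  0.17] 0.147 [-0.3   0.39  1.71 -0.    1.04 -0.48]
toolx yaw deg 100.07 z [ 0.0028 -0.002  -1.    ]
```

View pics/fin.png

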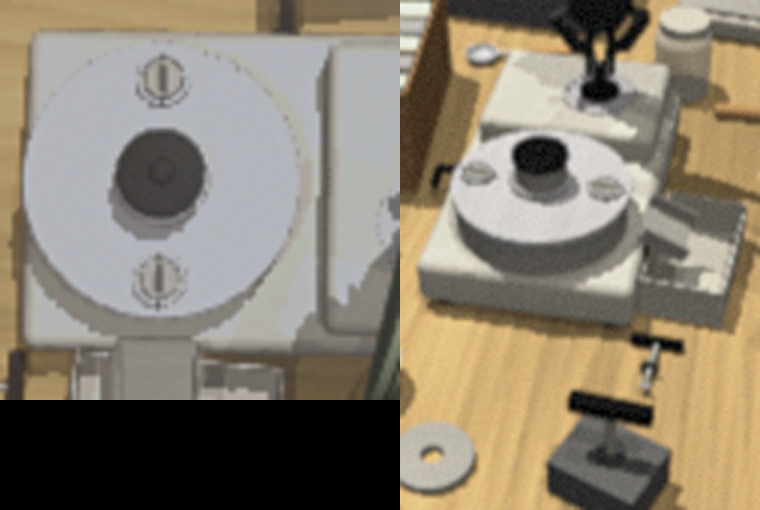

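Both slots line up with their marks, the key is back in the stand at its starting pixels, and the switch is held against its spring (moment about 0.17–0.23 N m). I'm handing the job in.

```bash
python3 -c "
from h import *
print(robot.finish_job()); st()"
```

```text
the job is handed in; nothing more can be done
None
the job is handed in; nothing more can be done
```

I turned both lid screws to their stops with the T-key, stood the key back in its stand, then turned the switch to the third position. The job was handed in at about 29 s with the gripper still holding the switch; no verdict was reported.

**Last checks:**
- **Screws:** turning torque rose to 0.21 N m (near) and 0.25 N m (far) at the stops. In the top view both slots line up with the black marks.
- **Key:** its bar was within about 0.5 pixel of where it started, upright, and I let go of it before touching the switch.
- **Switch:** the gripper turned 1.36 rad and felt 0.17–0.23 N m from the spring, with the bar gripped at about 12–13 mm opening. The switch angle comes from the gripper's turn, because the arm hid the switch from the top camera.
- **Bystanders:** none looked moved in the last top view; I did not measure this.

**What failed or disagreed:**
- **First grasp:** it closed on air above the bar. The images put the fingertips 20–30 mm higher than the TCP reading, so I used the height seen in the images from then on.
- **Screw position:** the near screw's y was about 3 mm off my camera fit. I corrected this from the side forces and applied it to the far screw.
- **Spare keys:** the two smaller keys, upright at the start, were lying down at the end. I didn't see why; they are not among the listed bystanders.

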